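# Put the cleaned microcentrifuge back together

## Robot

A 7-joint arm with a two-finger parallel gripper is mounted at the origin on the work surface. World frame = base frame: x ahead of the robot, y to its left, z up, the work surface at z = 0. Lengths are in m, angles in rad, forces in N, time in s.
With the tool pointing down it reaches from about 0.35 to 0.9 m from the base axis. Payload 8.1 kg.
Tool frame: the origin (TCP) lies at the very end of the fingers, on their centre line; the grasp point (between the pads) lies 19 mm behind it (env.grip_point_offset is the distance from the TCP to the grasp point, in m); y points along the fingers, z is the direction in which the jaws open and shut, and the axes are right-handed (so a half turn about y gives the same grasp; the last joint's range is limited). The gripper opens to 85 mm and grips with 20 to 120 N. Pads are 22 mm wide; open, the fingers measure 114 mm over their backs; the gripper's body (76 mm by 85 mm) begins 54 mm behind the grasp point. The pads swing forward as they close: fully open they stand 13 mm farther back than shut.
Start: joints at [1.056, 0.434, 0.025, 1.573, -0.012, 1.134, -0.075], TCP at [0.25, -0.573, 0.231] pointing down, gripper open.
Joint ranges: [-2.62, 2.62], [-0.44, 2.09], [-1.27, 1.32], [0.08, 2.57], [-1.32, 4.46], [0.12, 2], [-2.74, 2.74]. Speed limits (rad/s): [2.22, 2.22, 3.01, 3.01, 3.14, 3.14, 3.14].

## Interface

Orientations are given as a rotation vector (axis times angle).
In Python, from bench import env, snapshot gives the robot as it stands. The module is installed in compiled form; this text tells all that it offers.
- The arm moves only by the tool move_arm, never from a script. Its argument "motion" is a list of rows, each an object with "delta_rot": the turn, a rotation vector about the tool's x, y, z in units of 5 degrees (1.0 is 5 degrees), a list of three; "translation": the shift along the tool's x, y, z in units of 30 mm (1.0 is 30 mm), a list of three; "hand": the closure, from 0 (fully open) to 1 (shut). A call has exactly 8 rows; each row shifts and turns the pose as measured when the row begins, along the tool's axes as they then stand; what a row does not reach is not made up. A row lasts 1/8 s, in which the tool goes at most 62.5 mm and 10.7 degrees, less where a joint would pass 70% of its speed; a pose out of reach is approached as far as the arm can. A call is refused whole if a number of a shift passes 1 or a number of a turn 1, either way. A call with a gripper value outside its range is refused whole. The fingers move at their own pace and stop on an object; "grip_force" is the grip in N (left out, the last holds). Time passes only in rows, so rows that do not move let the fingers close, or fill a call up. It gives the time, the measured TCP pose, the force and the opening at its end, in the units of the state.
- env.read_state(): the state, without advancing time (a new reading comes with each control period).
- snapshot(name): name is "side" or "top"; returns a dict with "img" (384x512x3 uint8, red, green, blue), "fx", "fy", "cx", "cy" (pixels), "view" (4x4, takes a point from world to camera coordinates). Camera axes: x right, y down, z forward; pixel columns grow to the right and rows downward; lengths in m; the calibration is good to about 2 mm. A picture is of the moment at which its call begins. There is no depth.
- env.job_done(): hands the job in, once; it reports no verdict.
The state is a dict: "time": time; "joints": joint angles; "qvel": joint speeds; "tau": joint torques, N m; "eef_pos": TCP position; "tool_rot": TCP orientation; "ft_force": force on the tool from outside, world axes, zero at the start; "wrist_torque": the same for the moment, N m; "opening": opening from 0.0 (shut) to 1.0 (fully open).
Only numpy, scipy, OpenCV 4.12 (cv2) and the standard library are available. Lean on these libraries where they do the work, as an engineer would, in place of code of your own. Each camera call takes 0.05 s, during which the arm holds its last target.

## Task

The washed centrifuge parts are drying on the mat: build them back up on the spindle in the open chamber. First set the rotor on, its red index line lined up with the spindle's cross pin so that it drops fully home over the pin, then the blue rotor cover flat on the rotor, and last push the black nut straight on until it sits down on the cover. Lower each part gently rather than dropping it, let go of everything, and leave the other things on the bench where they are.

Things in the scene. Friction and masses are not known exactly. Their poses are not given: they have to be found in the camera images.
- spindle_seat (a point): On the spindle axis, in the top face of the dark 40 mm flange where the rotor comes to rest, 60 mm above the table. z up along the axis; x along the brass cross pin (same after a half turn) and the flange's red marks. The pin is 4 mm thick, 26 mm long, its middle 3 mm above the flange. Round chamber 160 mm wide around it; chamber rim 50 mm above the seat.
- spindle_tip (a point): Top of the spindle's steel shaft, 72 mm above the seat. The shaft is 10 mm thick; its last 6 mm taper to 5 mm. Axes as the seat's.
- spindle (a joint): Angle of the spindle (with the cross pin) about its upright axis, rad, counter-clockwise seen from above; it starts anywhere and turns freely with a slight drag (0.012 N m). The pin's direction in the world is the x axis of spindle_seat.
- centrifuge: White microcentrifuge, fixed: housing 260 (its x) x 230 x 110 mm high, origin under its middle, control panel to -x, spindle 10 mm to -x of the middle. Its fixed lid, 216 mm square and 45 mm thick, stands open at the back: from 125 mm behind the spindle axis at rim height, leaning back 15 degrees, to 325 mm above the table.
- rotor: Aluminium rotor with 12 empty tube places, 0.32 to 0.48 kg. Origin: centre of the underside, z up, x along the red index line. 120 mm wide, rim top 30 mm up. Grip the round hub in the middle (from above, any angle): 28 mm thick, top 38 mm up, rising from a recess floor 12 mm up, 68 mm wide. Bore 12.5 mm right through. Drive slot: see point rotor_slot.
- rotor_slot (a point): Centre of the rotor's underside; x along its drive slot, 8 mm wide and 7 mm deep, cut right across under the red index line. Slot and cross pin in line (within about 8 degrees, either way round): the underside comes down to spindle_seat. Out of line it stays about 5 mm too high on the pin.
- cover: Blue rotor cover, an inverted shallow dish 116 mm wide, 0.11 kg. Origin: centre of the underside (skirt edge), z up. Plate top 14 mm up; round grip boss in the middle, 28 mm thick, from 14 to 26 mm up. Bore 12.5 mm right through. Its skirt rests on the rotor's rim, at any angle: origin then 30 mm above spindle_seat.
- nut: Black quick-lock nut with an orange dot on top: ribbed round knob 30 mm thick, 26 mm high, 0.06 kg. Origin: centre of the underside, z up. Blind bore 12.5 mm wide, 20 mm deep, from below. Slides straight on, no turning, no force. It rests on the cover's boss: origin then 56 mm above spindle_seat.
- mat: Blue-grey drying mat, 300 x 400 mm, 3 mm thick, fixed; origin at the centre of its underside. Rotor, cover and nut stand upright on it, with a grease jar and a hex key.
- grease_jar: Bystander on the mat: small white jar with a yellow cap, 41 mm wide, 32 mm high; origin at the centre of its underside.
- hex_key: Bystander on the mat: T-handled hex key, red handle 76 mm long, shaft along x, 100 mm overall, 12 mm high; origin on its underside.
- tube_rack: Bystander right of the mat: white rack of blood tubes with purple caps, 71 x 159 mm, 82 mm high; origin at the centre of its underside.
- tip_box: Bystander right of the mat: blue pipette-tip box with a pale lid, 87 x 117 mm, 65 mm high; origin at the centre of its underside.
- spray_bottle: Bystander right of the mat: white spray bottle with a blue head, 72 mm wide, 190 mm high; origin at the centre of its underside.
- marker: Bystander: white marker pen with a black cap, 132 mm long (x), 13 mm thick, lying on the bench between robot and centrifuge; origin under its middle.
Things that resemble listed ones, but are neither listed nor needed, are in the scene too. There is more than one size of the cover; the one meant has the size given above.

How it is judged:
On the way, in this order (a step that is already met when the one before it is completed fails the run):
1. the rotor is fully home on the spindle flange, its slot over the cross pin (z of rotor in the frame of spindle_seat between -0.002 and 0.002 m and horizontal distance between rotor and spindle_seat below 0.003 m and angle between rotor's own z axis and vertical below 0.05 rad), for 0.2 s.
2. the cover lies flat on the home rotor (all of step 1 and z of cover in the frame of spindle_seat between 0.028 and 0.032 m and horizontal distance between cover and spindle_seat below 0.003 m and angle between cover's own z axis and vertical below 0.05 rad), for 0.2 s.
3. the nut is on the spindle and sits on the cover (z of nut in the frame of spindle_seat between 0.054 and 0.058 m and horizontal distance between nut and spindle_seat below 0.003 m and angle between nut's own z axis and vertical below 0.05 rad), for 0.2 s.
At the end, for the whole second after the job is handed in: Rotor, cover and nut are on the spindle in that order, let go and at rest: each within 3 mm of its axis, upright within 0.05 rad, underside within 2 mm of its home height above the seat (0, 30 and 56 mm). Bystanders are within 30 mm of their starts (all of step 2 and all of step 3 and linear speed of each of rotor, cover, nut below 0.02 m/s and distance of each of grease_jar, hex_key, tube_rack, tip_box, spray_bottle, marker from where it was at the start of the episode below 0.03 m); the robot touches nothing.
It fails at once if a part is let fall down the spindle (faster than 0.6 m/s while on it) ((horizontal distance between rotor and spindle_seat below 0.012 m and z of rotor in the frame of spindle_seat below 0.07 m and linear speed of rotor above 0.6 m/s) or (horizontal distance between cover and spindle_seat below 0.012 m and z of cover in the frame of spindle_seat below 0.07 m and linear speed of cover above 0.6 m/s) or (horizontal distance between nut and spindle_seat below 0.012 m and z of nut in the frame of spindle_seat below 0.07 m and linear speed of nut above 0.6 m/s)).
It fails at once if a bystander is pushed more than 30 mm (distance of any of grease_jar, hex_key, tube_rack, tip_box, spray_bottle, marker from where it was at the start of the episode above 0.03 m).
It also fails if it takes over 72 s, if anything falls off the work surface, if the arm or the gripper's body presses on something with over 40 N, if the wrist force passes 120 N, or if a joint passes its speed limit or range.

## Working session

There is one attempt and no reset: what is moved stays moved. The work goes in short steps, Python scripts to look and compute and a tool call to move; the robot and the scene stay as the last step left them, time stands still between calls to the robot, and variables do not carry over. Pictures are saved under pics/ and viewed, and the job is handed in when it is done.

Besides the shell and the picture viewer there is one more tool, called as name(argument=value, ...), one argument or row to a line, values as JSON. move_arm: Moves the arm, as the interface text tells. Its arguments: {"type":"object","properties":{"motion":{"type":"array","items":{"type":"object","properties":{"delta_rot":{"type":"array","items":{"type":"number"}},"translation":{"type":"array","items":{"type":"number"}},"hand":{"type":"number"}}}},"grip_force":{"type":"number"}},"required":["motion"]}

```bash
mkdir -p pics; cat > h.py <<'E'
import numpy as np, cv2
from scipy.spatial.transform import Rotation as R
from bench import env, snapshot
def shot(n,f):
    s=snapshot(n); cv2.imwrite('pics/'+f+'.png',cv2.cvtColor(s['img'],cv2.COLOR_RGB2BGR))
    np.savez('pics/'+f+'.npz',**s); return s
def crop(f,r0,r1,c0,c1,k,out):
    im=cv2.imread('pics/'+f+'.png')[r0:r1,c0:c1]; cv2.imwrite('pics/'+out+'.png',cv2.resize(im,None,fx=k,fy=k,interpolation=cv2.INTER_CUBIC))
def ray(s,u,v):
    V=s['view'];d=np.array([(u-s['cx'])/s['fx'],(v-s['cy'])/s['fy'],1.]);Rm=V[:3,:3]
    return -Rm.T@V[:3,3],Rm.T@d
def atz(s,u,v,z):
    o,d=ray(s,u,v);return o+d*(z-o[2])/d[2]
def proj(s,p):
    q=s['view'][:3,:3]@np.array(p)+s['view'][:3,3];return np.array([s['fx']*q[0]/q[2]+s['cx'],s['fy']*q[1]/q[2]+s['cy']])
E
python3 - <<'E'
from h import *
for n in('top','side'):
    s=shot(n,n+'0'); print(n,float(s['fx']),float(s['fy']),float(s['cx']),float(s['cy'])); print(np.round(s['view'],4).tolist()); print(ray(s,256,192))
st=env.read_state();print(st); print(R.from_rotvec(st['tool_rot']).as_matrix().round(3),env.grip_point_offset)
E
```

```text
top 437.4515681009949 437.4515681009949 248.18638771123145 191.0308991724533
[[-0.0243, -0.9994, -0.0244, -0.072], [-0.9906, 0.0274, -0.134, 0.4659], [0.1346, 0.0209, -0.9907, 1.2652], [0.0, 0.0, 0.0, 1.0]]
(array([ 0.2894809 , -0.11108052,  1.31413687]), array([ 0.13197555,  0.00309098, -0.99141154]))
side 368.9504232405854 368.9504232405854 258.82358630995213 196.53735028896804
[[-0.8639, -0.5037, 0.0025, 0.3623], [-0.3158, 0.5377, -0.7818, 0.3047], [0.3924, -0.6761, -0.6236, 0.9345], [0.0, 0.0, 0.0, 1.0]]
(array([0.04248646, 0.65056335, 0.81998621]), array([ 0.40292844, -0.67889701, -0.61396851]))
{'time': 0.1, 'joints': array([ 1.05642503,  0.43516128,  0.02497945,  1.57402564, -0.01154337,
        1.13401362, -0.07508023]), 'qvel': array([-6.07737098e-04, -6.08597655e-05,  8.09541755e-04, -3.24922016e-03,
        1.08589067e-03, -1.69031715e-03,  2.58152231e-04]), 'tau': array([ 3.85354986e-03, -6.71755886e+01,  1.02868348e+00, -3.16905999e+01,
        1.58802909e-02,  7.24413578e-03,  1.15346966e-04]), 'eef_pos': array([ 0.24988864, -0.57235973,  0.23059204]), 'tool_rot': array([-0.41707326,  1.99627402, -1.99345362]), 'ft_force': array([-0.14957984, -0.24596185,  0.54585288]), 'wrist_torque': array([ 0.00597305, -0.03747243, -0.02177015]), 'opening': 1.0008108954115196}
[[-0.916 -0.001  0.4  ]
 [-0.4    0.001 -0.916]
 [ 0.    -1.    -0.001]] 0.0187
```

View pics/top0.png

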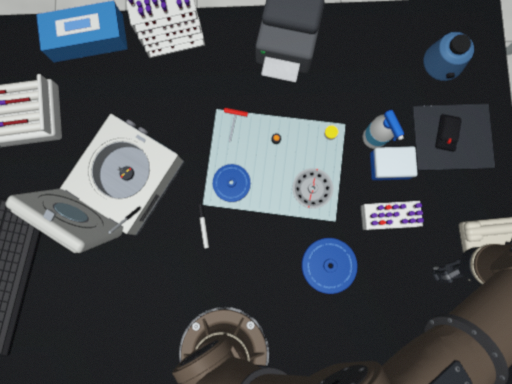

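View pics/side0.png

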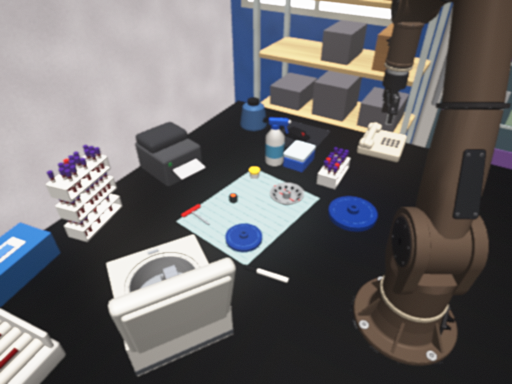

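```bash
python3 - <<'E'
from h import *
crop('top0',95,225,195,355,5,'c1'); crop('top0',110,255,10,200,4,'c2'); crop('top0',230,300,290,370,6,'c3')
s=np.load('pics/top0.npz')
for n,u,v,z in [('cov',231.5,182.5,.017),('bigcov',330,266,.014),('rotor',313,188,.033),('nut',276.5,138.5,.029),('spin',126,173,.132)]:
    print(n,atz(s,u,v,z).round(4))
E
```

```text
cov [ 0.493  -0.0342  0.017 ]
bigcov [ 0.2388 -0.3171  0.014 ]
rotor [ 0.4673 -0.2754  0.033 ]
nut [ 0.6212 -0.1731  0.029 ]
spin [0.5097 0.2501 0.132 ]
```

View pics/c1.png

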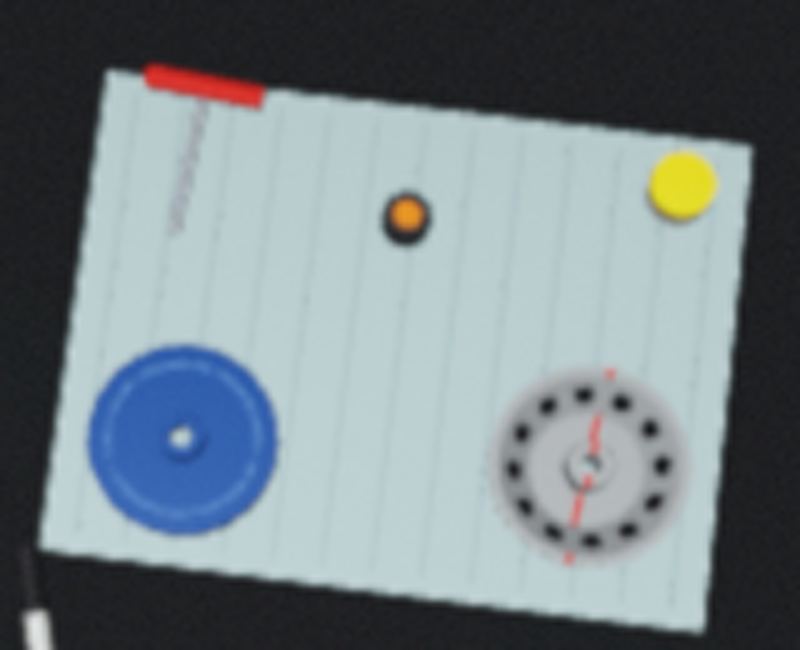

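View pics/c2.png

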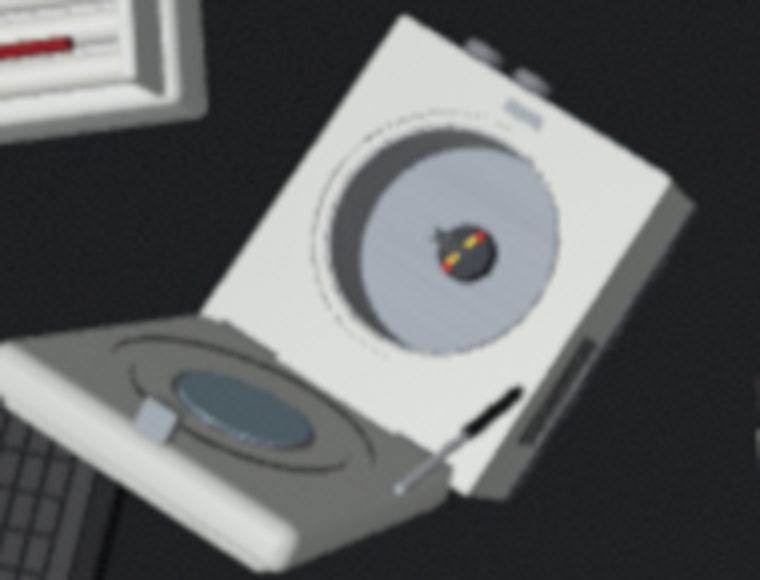

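View pics/c3.png

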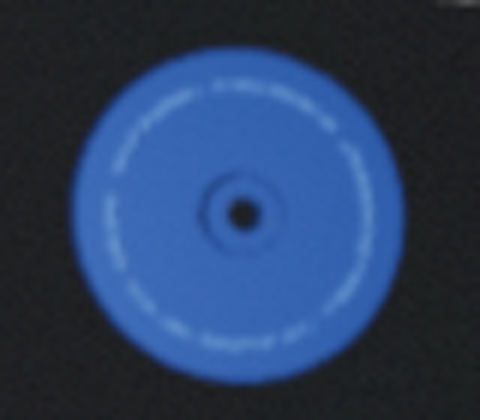

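```bash
python3 - <<'E'
from h import *
crop('side0',170,270,190,330,5,'d1'); crop('side0',230,330,100,240,5,'d2')
s=np.load('pics/top0.npz')
c=lambda x,y,k,u0,v0:(u0+(x+.5)/k-.5,v0+(y+.5)/k-.5)
P=lambda x,y,k,u0,v0,z:atz(s,*c(x,y,k,u0,v0),z)
a=P(610,374,5,195,95,.033);b=P(569,559,5,195,95,.033)
print('rotor marks',a,b,np.linalg.norm(a-b),(a+b)/2,np.degrees(np.arctan2(*(a-b)[1::-1])))
print('cover',P(183,440,5,195,95,.014), P(182,437,5,195,95,.029),'diam',P(88,440,5,195,95,.014)-P(278,440,5,195,95,.014),P(183,345,5,195,95,.014)-P(183,535,5,195,95,.014))
print('nut dot',P(407,214,5,195,95,.029),P(407,219,5,195,95,.016))
a=P(482,236,4,10,110,.06);b=P(447,268,4,10,110,.06)
print('flange',a,b,np.linalg.norm(a-b),(a+b)/2,np.degrees(np.arctan2(*(a-b)[1::-1])),'tip',P(440,236,4,10,110,.132))
# image-code checks
im=s['img'].astype(int)
red=(im[...,0]>110)&(im[...,0]-im[...,1]>40)&(im[...,0]-im[...,2]>40)
for nm,(r0,r1,c0,c1) in dict(rot=(160,215,290,340),fl=(155,190,110,145)).items():
    w=np.clip((im[...,0]-np.maximum(im[...,1],im[...,2])),0,None)[r0:r1,c0:c1];m=w>30
    n,l,st,ce=cv2.connectedComponentsWithStats(m.astype(np.uint8),connectivity=8)
    for i in range(1,n):
        ys,xs=np.where(l==i);ww=w[ys,xs];print(nm,len(ys),(np.average(xs,weights=ww)+c0).round(2),(np.average(ys,weights=ww)+r0).round(2))
E
```

```text
rotor marks [ 0.52263864 -0.28845504  0.033     ] [ 0.41320749 -0.25952258  0.033     ] 0.11319127568899265 [ 0.46792307 -0.27398881  0.033     ] -14.8095446858981
cover [ 0.49315156 -0.03316161  0.014     ] [ 0.49262518 -0.03349928  0.029     ] diam [0.00321891 0.11450821 0.        ] [ 0.11573942 -0.00221266  0.        ]
nut dot [ 0.62466593 -0.17168613  0.029     ] [ 0.62493871 -0.17219677  0.016     ]
flange [0.53576193 0.26006888 0.06      ] [0.51268876 0.28556893 0.06      ] 0.034389298920606395 [0.52422534 0.2728189  0.06      ] -47.86029495384974 tip [0.52246846 0.26800621 0.132     ]
rot 3 316.68 169.28
rot 15 313.54 181.64
rot 18 310.62 194.89
rot 3 308.31 206.3
fl 6 129.52 168.81
fl 7 121.31 176.06
```

View pics/d1.png

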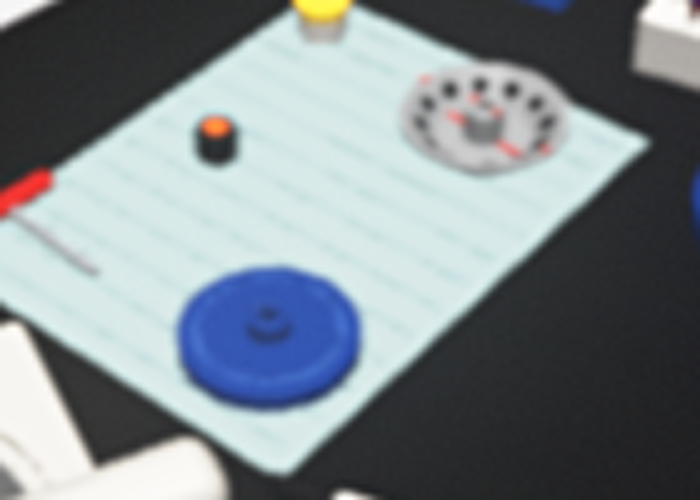

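View pics/d2.png

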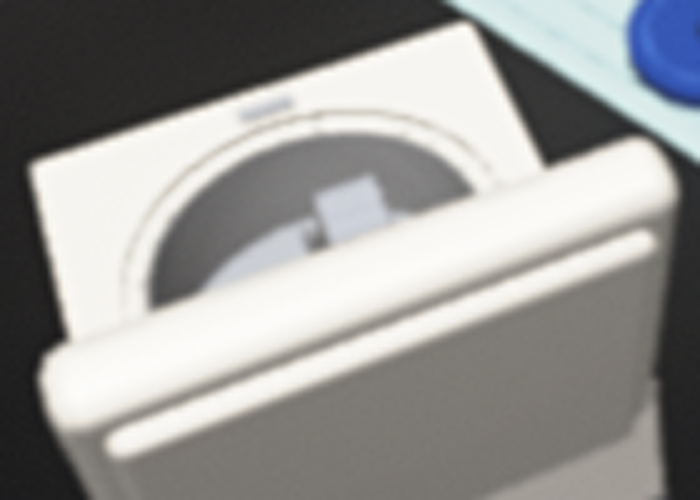

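```bash
python3 - <<'E'
from h import *
s=np.load('pics/top0.npz')
a=atz(s,129.52,168.81,.06);b=atz(s,121.31,176.06,.06);m=(a+b)/2
print(a,b,np.linalg.norm(a-b),m,np.degrees(np.arctan2(*(a-b)[1::-1])))
a=atz(s,316.68,169.28,.033);b=atz(s,308.31,206.3,.033);print(np.linalg.norm(a-b),(a+b)/2,np.degrees(np.arctan2(*(a-b)[1::-1])))
for z in(.06,.132):print(proj(s,[m[0],m[1],z]))
im=s['img'][155:190,105:145]; im=cv2.resize(im,None,fx=18,fy=18,interpolation=cv2.INTER_CUBIC)
im=np.clip(im.astype(float)*1.8,0,255).astype(np.uint8)
def pt(p,col):
    u,v=proj(s,p);cv2.circle(im,(int((u-105+.5)*18),int((v-155+.5)*18)),3,col,-1)
for t in np.linspace(0,2*np.pi,40):
    pt([m[0]+.02*np.cos(t),m[1]+.02*np.sin(t),.06],(0,255,0))
    pt([m[0]+.005*np.cos(t),m[1]+.005*np.sin(t),.126],(255,0,255))
pt([m[0],m[1],.132],(0,255,255))
cv2.imwrite('pics/e1.png',im[...,::-1])
im=s['img'].copy();im=cv2.resize(im[130:215,75:170],None,fx=7,fy=7,interpolation=cv2.INTER_CUBIC)
for t in np.linspace(0,2*np.pi,60):
    u,v=proj(s,[m[0]+.08*np.cos(t),m[1]+.08*np.sin(t),.11]);cv2.circle(im,(int((u-75+.5)*7),int((v-130+.5)*7)),2,(0,255,0),-1)
cv2.imwrite('pics/e2.png',im[...,::-1])
E
```

```text
[0.53526168 0.2618488  0.06      ] [0.51437263 0.28578547 0.06      ] 0.031769739716211644 [0.52481716 0.27381713 0.06      ] -48.88944261989744
0.11337203383562389 [ 0.46825087 -0.27398988  0.033     ] -15.048471146723472
[125.41870096 172.4317318 ]
[117.55268076 167.84999275]
```

View pics/e1.png

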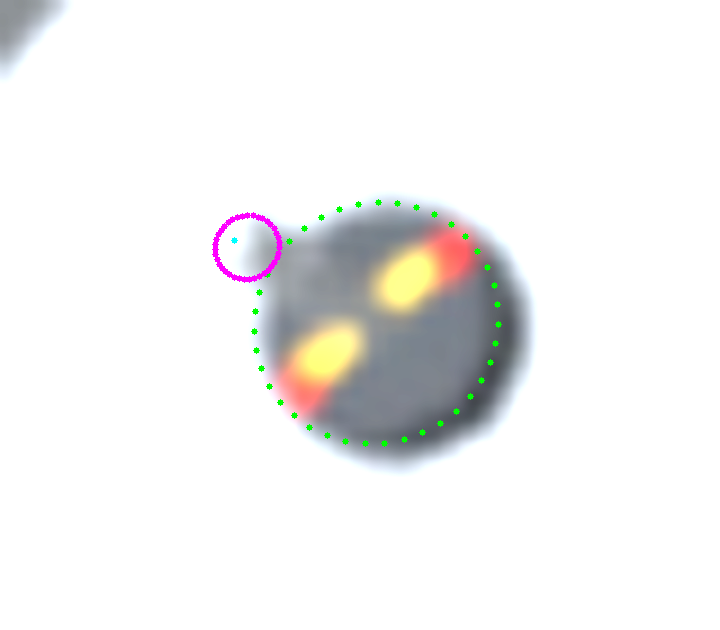

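View pics/e2.png

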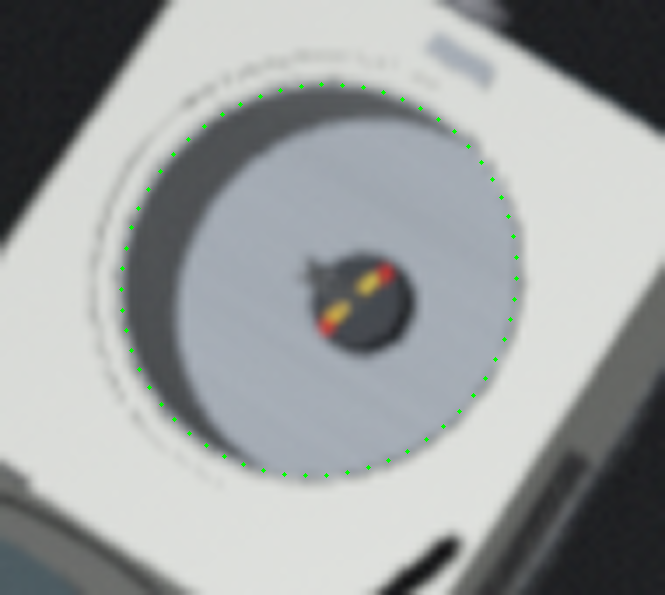

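```bash
cat > p.py <<'E'
from h import *
import sys
def cur():
    st=env.read_state();M=R.from_rotvec(st['tool_rot']).as_matrix();return st,np.array(st['eef_pos']),M
def plan(p,yaw,n,start=None):
    """straight to p with tool z yaw (deg), tool down; prints n rows"""
    if start is None:
        st,q,M=cur()
        print('t %.2f pos %s zyaw %.2f tilt(y) %s open %.3f F %s j %s'%(st['time'],q.round(4),np.degrees(np.arctan2(M[1,2],M[0,2])),M[:,1].round(4),st['opening'],st['ft_force'].round(1),np.round(st['joints'],2)))
    else: q,M=start
    c,s=np.cos(np.radians(yaw)),np.sin(np.radians(yaw))
    Mt=np.array([[0,0,c],[0,0,s],[0,-1,0.]]);Mt[:,0]=np.cross(Mt[:,1],Mt[:,2])
    rv=R.from_matrix(M.T@Mt).as_rotvec()
    d=(np.array(p)-q)/n;Mc=M.copy()
    for i in range(n):
        print((Mc.T@d/.03).round(3).tolist(),(np.degrees(rv)/n/5).round(3).tolist()); Mc=Mc@R.from_rotvec(rv/n).as_matrix()
    return np.array(p),Mt
E
python3 -c "
from p import *
plan([.468,-.274,.231],-15,16)"
```

```text
t 0.10 pos [ 0.2499 -0.5724  0.2306] zyaw -66.41 tilt(y) [-8.0e-04  1.3e-03 -1.0e+00] open 1.001 F [-0.1 -0.2  0.5] j [ 1.06  0.44  0.02  1.57 -0.01  1.13 -0.08]
[-0.665, -0.0, -0.388] [0.001, -0.643, -0.0]
[-0.686, -0.0, -0.35] [0.001, -0.643, -0.0]
[-0.704, -0.001, -0.311] [0.001, -0.643, -0.0]
[-0.721, -0.001, -0.271] [0.001, -0.643, -0.0]
[-0.735, -0.001, -0.23] [0.001, -0.643, -0.0]
[-0.747, -0.001, -0.189] [0.001, -0.643, -0.0]
[-0.756, -0.001, -0.146] [0.001, -0.643, -0.0]
[-0.763, -0.001, -0.104] [0.001, -0.643, -0.0]
[-0.768, -0.001, -0.061] [0.001, -0.643, -0.0]
[-0.77, -0.001, -0.018] [0.001, -0.643, -0.0]
[-0.77, -0.001, 0.025] [0.001, -0.643, -0.0]
[-0.767, -0.001, 0.068] [0.001, -0.643, -0.0]
[-0.762, -0.001, 0.111] [0.001, -0.643, -0.0]
[-0.754, -0.001, 0.154] [0.001, -0.643, -0.0]
[-0.745, -0.001, 0.196] [0.001, -0.643, -0.0]
[-0.732, -0.001, 0.237] [0.001, -0.643, -0.0]
```

Candidates: rotor at px (313,188), the only one. Covers: the one on the mat at (231,183), measured 115 mm wide, and the one off the mat at (330,266), about 165 mm, so I take the mat one. Nut: black with an orange dot at (276,138), the only one. The crops confirm these choices. Moving toward the rotor.

move_arm(
  motion=[
    {"translation": [-0.665, 0, -0.39], "delta_rot": [0, -0.64, 0], "hand": 0.5},
    {"translation": [-0.685, 0, -0.35], "delta_rot": [0, -0.64, 0], "hand": 0.5},
    {"translation": [-0.705, 0, -0.31], "delta_rot": [0, -0.64, 0], "hand": 0.5},
    {"translation": [-0.72, 0, -0.27], "delta_rot": [0, -0.64, 0], "hand": 0.5},
    {"translation": [-0.735, 0, -0.23], "delta_rot": [0, -0.64, 0], "hand": 0.5},
    {"translation": [-0.745, 0, -0.19], "delta_rot": [0, -0.64, 0], "hand": 0.5},
    {"translation": [-0.755, 0, -0.145], "delta_rot": [0, -0.64, 0], "hand": 0.5},
    {"translation": [-0.765, 0, -0.105], "delta_rot": [0, -0.64, 0], "hand": 0.5},
  ],
  grip_force=30,
)

```text
time: 1.1
eef_pos: [0.3642, -0.4109, 0.2302]
tool_rot: [-0.805, 1.693, -1.688]
ft_force: [0.7, 0.9, -0.5]
opening: 0.501
```

```bash
python3 -c "
from p import *
plan([.468,-.274,.12],-15,9)"
```

```text
t 1.10 pos [ 0.3642 -0.4109  0.2302] zyaw -39.05 tilt(y) [-0.001   0.0025 -1.    ] open 0.501 F [ 0.7  0.9 -0.5] j [ 0.86  0.32 -0.15  1.75  0.05  1.08  0.02]
[-0.635, 0.409, -0.02] [0.003, -0.534, -0.002]
[-0.636, 0.409, 0.009] [0.003, -0.534, -0.002]
[-0.635, 0.409, 0.039] [0.003, -0.534, -0.002]
[-0.632, 0.409, 0.068] [0.003, -0.534, -0.002]
[-0.629, 0.409, 0.098] [0.003, -0.534, -0.002]
[-0.623, 0.409, 0.127] [0.003, -0.534, -0.002]
[-0.617, 0.409, 0.156] [0.003, -0.534, -0.002]
[-0.609, 0.408, 0.184] [0.003, -0.534, -0.002]
[-0.6, 0.408, 0.212] [0.003, -0.534, -0.002]
```

move_arm(
  motion=[
    {"translation": [-0.7, 0.3, -0.02], "delta_rot": [0, -0.6, 0], "hand": 0.5},
    {"translation": [-0.7, 0.35, 0.01], "delta_rot": [0, -0.6, 0], "hand": 0.5},
    {"translation": [-0.71, 0.4, 0.05], "delta_rot": [0, -0.6, 0], "hand": 0.5},
    {"translation": [-0.7, 0.5, 0.08], "delta_rot": [0, -0.6, 0], "hand": 0.5},
    {"translation": [-0.7, 0.5, 0.11], "delta_rot": [0, -0.6, 0], "hand": 0.5},
    {"translation": [-0.69, 0.5, 0.15], "delta_rot": [0, -0.6, 0], "hand": 0.5},
    {"translation": [-0.69, 0.5, 0.18], "delta_rot": [0, -0.6, 0], "hand": 0.5},
    {"translation": [-0.6, 0.5, 0.2], "delta_rot": [0, -0.5, 0], "hand": 0.5},
  ],
)

```text
time: 2.1
eef_pos: [0.4687, -0.2651, 0.1161]
tool_rot: [-1.084, 1.388, -1.382]
ft_force: [-0.3, 0.1, 0.8]
opening: 0.501
```

```bash
python3 - <<'E'
from p import *
shot('top','top1');shot('side','side1')
crop('side1',170,240,240,350,7,'f1');crop('top1',100,230,240,370,5,'f2')
plan([.468,-.274,.06],-15,4)
s=np.load('pics/side0.npz')
for p in([.468,-.274,.041],[.493,-.0335,.029],[.6245,-.172,.029]):print(proj(s,p))
E
```

```text
t 2.20 pos [ 0.4686 -0.2633  0.1153] zyaw -13.75 tilt(y) [-0.0028  0.0051 -1.    ] open 0.501 F [-0.1  0.5  0.7] j [ 0.63  0.45 -0.29  1.9   0.16  0.82  0.02]
[0.09, 0.461, 0.018] [0.012, 0.063, -0.012]
[0.089, 0.461, 0.018] [0.012, 0.063, -0.012]
[0.089, 0.461, 0.018] [0.012, 0.063, -0.012]
[0.088, 0.461, 0.019] [0.012, 0.063, -0.012]
[286.58913117 190.03682496]
[243.64086    231.81270644]
[232.71062779 194.30968939]
```

View pics/f1.png

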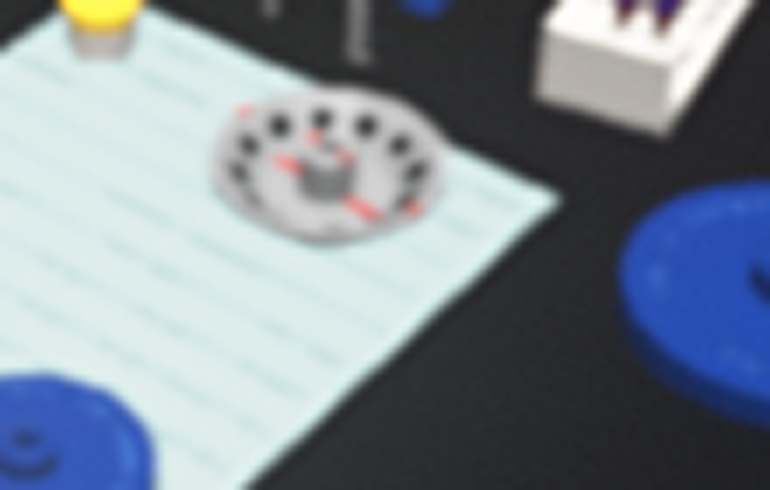

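View pics/f2.png

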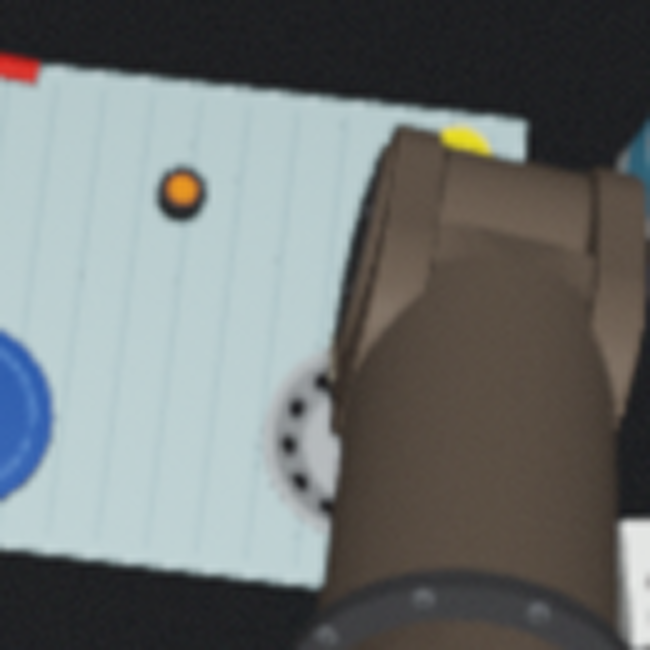

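move_arm(
  motion=[
    {"translation": [0.12, 0.45, 0.02], "delta_rot": [0, 0.1, 0], "hand": 0.5},
    {"translation": [0.09, 0.5, 0.02], "delta_rot": [0, 0.1, 0], "hand": 0.5},
    {"translation": [0.09, 0.5, 0.02], "delta_rot": [0, 0.05, 0], "hand": 0.5},
    {"translation": [0.05, 0.5, 0.02], "delta_rot": [0, 0, 0], "hand": 0.5},
    {"translation": [0, 0.4, 0], "delta_rot": [0.02, 0, -0.02], "hand": 0.5},
    {"translation": [0, 0.2, 0], "delta_rot": [0.02, 0, -0.02], "hand": 0.5},
    {"translation": [0, 0, 0], "delta_rot": [0, 0, 0], "hand": 0.5},
    {"translation": [0, 0, 0], "delta_rot": [0, 0, 0], "hand": 0.5},
  ],
)

```text
time: 3.2
eef_pos: [0.4669, -0.2774, 0.0335]
tool_rot: [-1.072, 1.404, -1.405]
ft_force: [0.3, 0.5, 0.5]
opening: 0.501
```

```bash
python3 - <<'E'
from p import *
shot('side','side2')
crop('side2',150,220,240,350,7,'f3')
plan([.468,-.274,.033],-15,2)
E
```

```text
t 3.25 pos [ 0.467  -0.2774  0.0335] zyaw -15.36 tilt(y) [-6.0e-04 -1.3e-03 -1.0e+00] open 0.503 F [ 0.2 -0.2 -0. ] j [ 0.61  0.56 -0.24  1.95  0.21  0.65 -0.03]
[-0.059, 0.009, 0.002] [0.001, -0.036, 0.008]
[-0.059, 0.009, 0.002] [0.001, -0.036, 0.008]
```

View pics/f3.png

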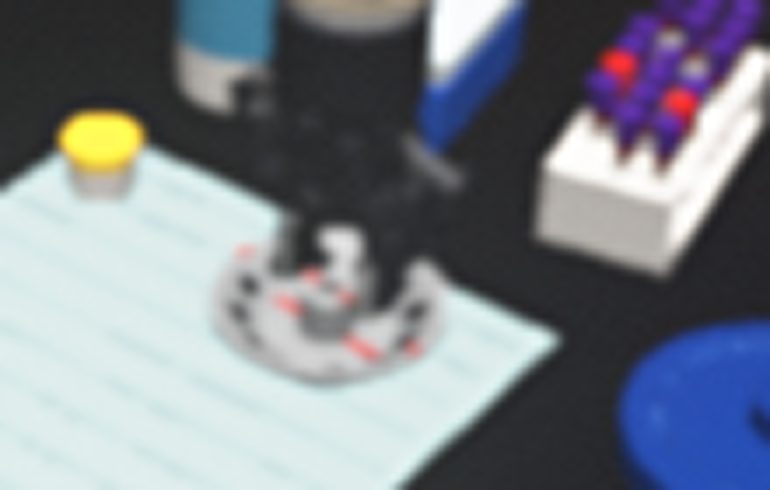

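move_arm(
  motion=[
    {"translation": [-0.1, 0, 0], "delta_rot": [0, 0, 0], "hand": 0.5},
    {"translation": [0, 0, 0], "delta_rot": [0, 0, 0], "hand": 0.5},
    {"translation": [0, 0, 0], "delta_rot": [0, 0, 0], "hand": 0.75},
    {"translation": [0, 0, 0], "delta_rot": [0, 0, 0], "hand": 0.75},
    {"translation": [0, 0, 0], "delta_rot": [0, 0, 0], "hand": 0.75},
    {"translation": [0, 0, 0], "delta_rot": [0, 0, 0], "hand": 0.75},
    {"translation": [0, 0, 0], "delta_rot": [0, 0, 0], "hand": 0.63},
    {"translation": [0, 0, 0], "delta_rot": [0, 0, 0], "hand": 0.63},
  ],
  grip_force=20,
)

```text
time: 4.25
eef_pos: [0.4686, -0.2746, 0.0346]
tool_rot: [-1.071, 1.402, -1.406]
ft_force: [0.1, -0.7, 1.0]
opening: 0.372
```

```bash
python3 - <<'E'
from p import *
shot('side','side3')
crop('side3',150,220,240,350,7,'f4')
plan([.468,-.274,.033],-15,2)
E
```

```text
t 4.30 pos [ 0.4685 -0.2746  0.0346] zyaw -15.36 tilt(y) [ 0.0012 -0.0022 -1.    ] open 0.377 F [ 0.2 -0.9  0.8] j [ 0.6   0.56 -0.24  1.96  0.21  0.65 -0.04]
[-0.007, 0.027, -0.011] [-0.01, -0.036, 0.011]
[-0.007, 0.027, -0.011] [-0.01, -0.036, 0.011]
```

View pics/f4.png

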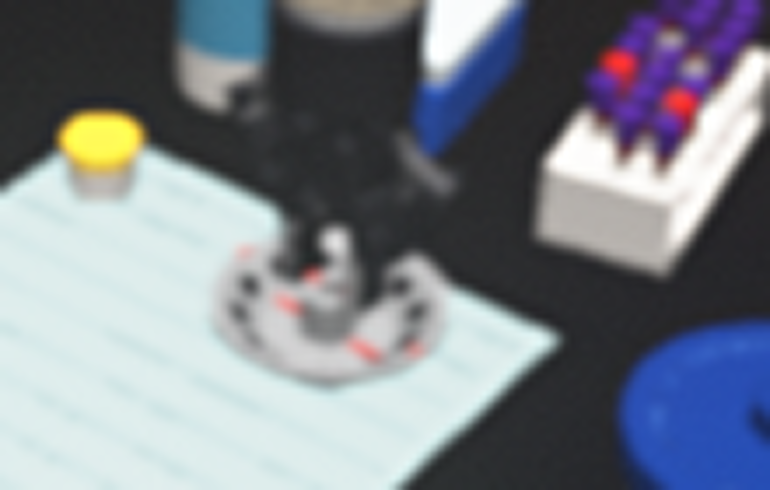

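move_arm(
  motion=[
    {"translation": [0, 0.15, 0], "delta_rot": [0, 0, 0], "hand": 0.63},
    {"translation": [0, 0.15, 0], "delta_rot": [0, 0, 0], "hand": 0.63},
    {"translation": [0, 0.15, 0], "delta_rot": [0, 0, 0], "hand": 0.63},
    {"translation": [0, 0, 0], "delta_rot": [0, 0, 0], "hand": 0.63},
    {"translation": [0, 0, 0], "delta_rot": [0, 0, 0], "hand": 0.8},
    {"translation": [0, 0, 0], "delta_rot": [0, 0, 0], "hand": 0.8},
    {"translation": [0, 0, 0], "delta_rot": [0, 0, 0], "hand": 0.8},
    {"translation": [0, 0, 0], "delta_rot": [0, 0, 0], "hand": 0.8},
  ],
  grip_force=70,
)

```text
time: 5.3
eef_pos: [0.4685, -0.2745, 0.0202]
tool_rot: [-1.071, 1.402, -1.406]
ft_force: [0.1, 0.5, 0.2]
opening: 0.302
```

```bash
python3 - <<'E'
from p import *
plan([.468,-.274,.02],-15,2)
E
```

```text
t 5.30 pos [ 0.4685 -0.2745  0.0202] zyaw -15.36 tilt(y) [ 0.001  -0.0022 -1.    ] open 0.302 F [0.1 0.5 0.2] j [ 0.6   0.58 -0.23  1.96  0.22  0.61 -0.05]
[-0.007, 0.003, -0.01] [-0.009, -0.036, 0.011]
[-0.007, 0.003, -0.01] [-0.009, -0.036, 0.011]
```

move_arm(
  motion=[
    {"translation": [0, -0.3, 0], "delta_rot": [0, 0, 0], "hand": 0.8},
    {"translation": [0, -0.6, 0], "delta_rot": [0, 0, 0], "hand": 0.8},
    {"translation": [0, -0.8, 0], "delta_rot": [0, 0, 0], "hand": 0.8},
    {"translation": [0, -0.9, 0], "delta_rot": [0, 0, 0], "hand": 0.8},
    {"translation": [0, -0.9, 0], "delta_rot": [0, 0, 0], "hand": 0.8},
    {"translation": [0, -0.9, 0], "delta_rot": [0, 0, 0], "hand": 0.8},
    {"translation": [0, -0.9, 0], "delta_rot": [0, 0, 0], "hand": 0.8},
    {"translation": [0, -0.5, 0], "delta_rot": [0, 0, 0], "hand": 0.8},
  ],
)

```text
time: 6.3
eef_pos: [0.465, -0.2726, 0.1997]
tool_rot: [-1.075, 1.408, -1.4]
ft_force: [0.8, -0.6, -4.9]
opening: 0.301
```

```bash
python3 - <<'E'
from p import *
shot('side','side4')
crop('side4',110,220,240,350,6,'f5')
plan([.524,.273,.205],-48.5,20)
E
```

```text
t 6.35 pos [ 0.4657 -0.2729  0.2012] zyaw -15.32 tilt(y) [-4.2e-03  5.0e-04 -1.0e+00] open 0.302 F [ 0.8 -0.6 -2.6] j [ 0.65  0.35 -0.29  1.8   0.12  1.01  0.05]
[-0.903, -0.006, -0.147] [0.002, 0.332, 0.001]
[-0.898, -0.006, -0.173] [0.002, 0.332, 0.001]
[-0.893, -0.006, -0.199] [0.002, 0.332, 0.001]
[-0.887, -0.006, -0.224] [0.002, 0.332, 0.001]
[-0.88, -0.006, -0.25] [0.002, 0.332, 0.001]
[-0.872, -0.006, -0.275] [0.002, 0.332, 0.001]
[-0.864, -0.006, -0.301] [0.002, 0.332, 0.001]
[-0.855, -0.006, -0.325] [0.002, 0.332, 0.001]
[-0.845, -0.006, -0.35] [0.002, 0.332, 0.001]
[-0.835, -0.006, -0.374] [0.002, 0.332, 0.001]
[-0.824, -0.006, -0.398] [0.002, 0.332, 0.001]
[-0.812, -0.006, -0.422] [0.002, 0.332, 0.001]
[-0.799, -0.006, -0.445] [0.002, 0.332, 0.001]
[-0.786, -0.006, -0.468] [0.002, 0.332, 0.001]
[-0.772, -0.006, -0.491] [0.002, 0.332, 0.001]
[-0.758, -0.006, -0.513] [0.002, 0.332, 0.001]
[-0.742, -0.006, -0.535] [0.002, 0.332, 0.001]
[-0.727, -0.006, -0.556] [0.002, 0.332, 0.001]
[-0.71, -0.006, -0.577] [0.002, 0.332, 0.001]
[-0.693, -0.006, -0.597] [0.002, 0.332, 0.001]
```

View pics/f5.png

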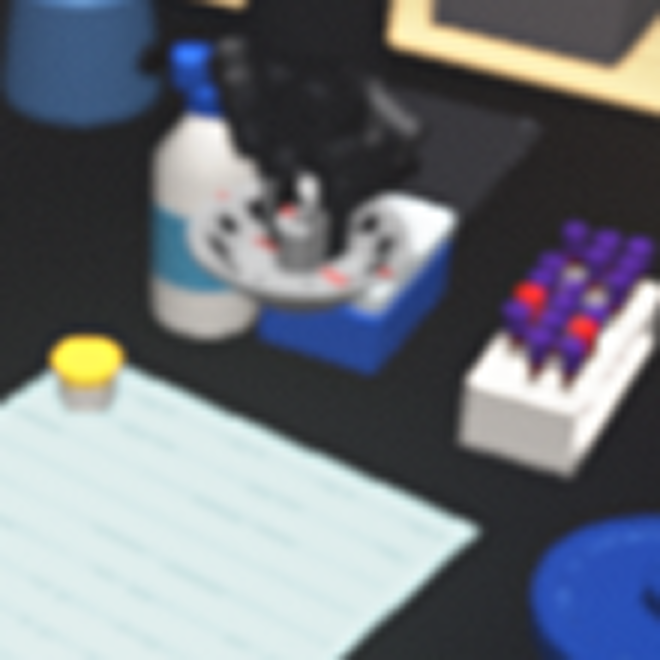

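move_arm(
  motion=[
    {"translation": [-0.5, -0.05, -0.08], "delta_rot": [0, 0.33, 0], "hand": 0.8},
    {"translation": [-0.8, 0, -0.16], "delta_rot": [0, 0.33, 0], "hand": 0.8},
    {"translation": [-0.89, 0, -0.2], "delta_rot": [0, 0.33, 0], "hand": 0.8},
    {"translation": [-0.89, 0, -0.22], "delta_rot": [0, 0.33, 0], "hand": 0.8},
    {"translation": [-0.88, 0, -0.25], "delta_rot": [0, 0.33, 0], "hand": 0.8},
    {"translation": [-0.87, 0, -0.28], "delta_rot": [0, 0.33, 0], "hand": 0.8},
    {"translation": [-0.865, 0, -0.3], "delta_rot": [0, 0.33, 0], "hand": 0.8},
    {"translation": [-0.855, 0, -0.33], "delta_rot": [0, 0.33, 0], "hand": 0.8},
  ],
)

```text
time: 7.35
eef_pos: [0.4836, -0.0658, 0.1969]
tool_rot: [-0.935, 1.585, -1.57]
ft_force: [-1.1, 0.2, -3.9]
opening: 0.303
```

```bash
python3 - <<'E'
from p import *
plan([.524,.273,.205],-48.5,12)
E
```

```text
t 7.35 pos [ 0.4836 -0.0658  0.1969] zyaw -29.25 tilt(y) [-0.0139  0.0017 -0.9999] open 0.303 F [-1.1  0.2 -3.9] j [ 0.3   0.28 -0.34  1.91  0.11  0.98 -0.6 ]
[-0.876, -0.023, -0.362] [0.011, 0.321, 0.007]
[-0.865, -0.022, -0.387] [0.011, 0.321, 0.007]
[-0.854, -0.022, -0.411] [0.011, 0.321, 0.007]
[-0.842, -0.022, -0.434] [0.011, 0.321, 0.007]
[-0.83, -0.022, -0.458] [0.011, 0.321, 0.007]
[-0.817, -0.022, -0.481] [0.011, 0.321, 0.007]
[-0.803, -0.022, -0.503] [0.011, 0.321, 0.007]
[-0.789, -0.022, -0.526] [0.011, 0.321, 0.007]
[-0.774, -0.022, -0.548] [0.011, 0.321, 0.007]
[-0.758, -0.022, -0.569] [0.011, 0.321, 0.007]
[-0.742, -0.022, -0.59] [0.011, 0.321, 0.007]
[-0.725, -0.022, -0.61] [0.011, 0.321, 0.007]
```

move_arm(
  motion=[
    {"translation": [-0.875, -0.05, -0.36], "delta_rot": [0.02, 0.33, 0.01], "hand": 0.8},
    {"translation": [-0.865, -0.05, -0.39], "delta_rot": [0.02, 0.33, 0.01], "hand": 0.8},
    {"translation": [-0.855, -0.05, -0.41], "delta_rot": [0.02, 0.33, 0.01], "hand": 0.8},
    {"translation": [-0.84, -0.05, -0.435], "delta_rot": [0.02, 0.33, 0.01], "hand": 0.8},
    {"translation": [-0.83, -0.05, -0.46], "delta_rot": [0.02, 0.33, 0.01], "hand": 0.8},
    {"translation": [-0.82, -0.05, -0.48], "delta_rot": [0.02, 0.33, 0.01], "hand": 0.8},
    {"translation": [-0.8, -0.05, -0.5], "delta_rot": [0.02, 0.33, 0.01], "hand": 0.8},
    {"translation": [-0.6, -0.05, -0.4], "delta_rot": [0.02, 0.33, 0.01], "hand": 0.8},
  ],
)

```text
time: 8.35
eef_pos: [0.5064, 0.1596, 0.2019]
tool_rot: [-0.769, 1.74, -1.737]
ft_force: [-0.6, 0.6, -3.3]
opening: 0.302
```

```bash
python3 - <<'E'
from p import *
plan([.524,.273,.205],-48.5,5)
shot('top','top5');shot('side','side5')
E
```

```text
t 8.35 pos [0.5064 0.1596 0.2019] zyaw -42.85 tilt(y) [-0.0103 -0.0028 -0.9999] open 0.302 F [-0.6  0.6 -3.3] j [-0.11  0.35 -0.38  1.81  0.15  1.02 -1.3 ]
[-0.634, -0.024, -0.428] [0.012, 0.226, 0.021]
[-0.625, -0.023, -0.441] [0.012, 0.226, 0.021]
[-0.616, -0.023, -0.453] [0.012, 0.226, 0.021]
[-0.607, -0.022, -0.465] [0.012, 0.226, 0.021]
[-0.598, -0.021, -0.477] [0.012, 0.226, 0.021]
```

View pics/top5.png

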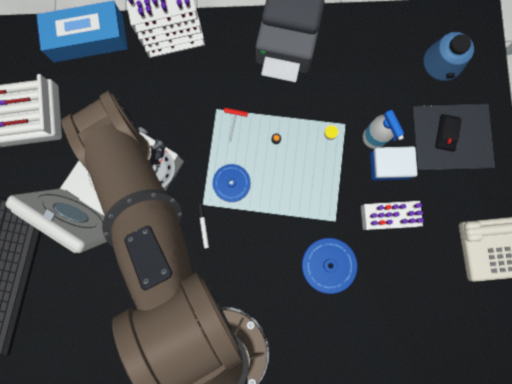

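View pics/side5.png

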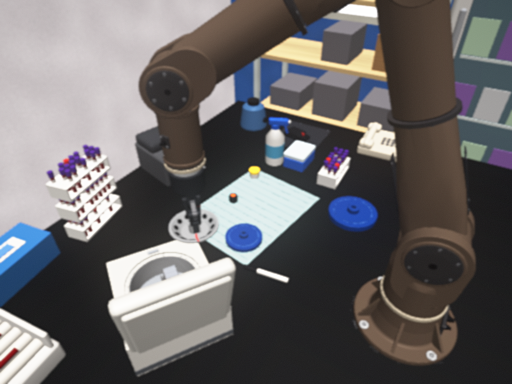

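move_arm(
  motion=[
    {"translation": [-0.64, -0.05, -0.43], "delta_rot": [0.03, 0.23, 0.03], "hand": 0.8},
    {"translation": [-0.625, -0.03, -0.44], "delta_rot": [0.03, 0.23, 0.03], "hand": 0.8},
    {"translation": [-0.615, -0.03, -0.45], "delta_rot": [0.03, 0.23, 0.03], "hand": 0.8},
    {"translation": [-0.6, 0, -0.46], "delta_rot": [0.03, 0.23, 0.03], "hand": 0.8},
    {"translation": [-0.35, 0, -0.3], "delta_rot": [0, 0.1, 0], "hand": 0.8},
    {"translation": [-0.1, 0, -0.1], "delta_rot": [0, 0, 0], "hand": 0.8},
    {"translation": [0, 0, 0], "delta_rot": [0, 0, 0], "hand": 0.8},
    {"translation": [0, 0, 0], "delta_rot": [0, 0, 0], "hand": 0.8},
  ],
)

```text
time: 9.45
eef_pos: [0.5209, 0.2649, 0.1994]
tool_rot: [-0.695, 1.79, -1.805]
ft_force: [-0.5, -0.2, -4.1]
opening: 0.3
```

```bash
python3 - <<'E'
from p import *
plan([.524,.273,.205],-48.5,3)
shot('top','top6');shot('side','side6')
crop('side6',200,300,100,220,6,'g1');crop('top6',120,220,70,190,6,'g2')
s=np.load('pics/side6.npz')
print('tip',proj(s,[.524,.273,.132]),'seat',proj(s,[.524,.273,.06]))
E
```

```text
t 9.45 pos [0.5209 0.2649 0.1994] zyaw -48.08 tilt(y) [-0.0033 -0.0097 -0.9999] open 0.300 F [-0.5 -0.2 -4.1] j [-0.3   0.43 -0.37  1.69  0.18  1.06 -1.57]
[-0.085, -0.063, -0.044] [-0.019, 0.028, 0.034]
[-0.085, -0.062, -0.044] [-0.019, 0.028, 0.034]
[-0.085, -0.062, -0.044] [-0.019, 0.028, 0.034]
tip [162.69771259 273.75780174] seat [167.32494269 292.60043532]
```

View pics/g1.png

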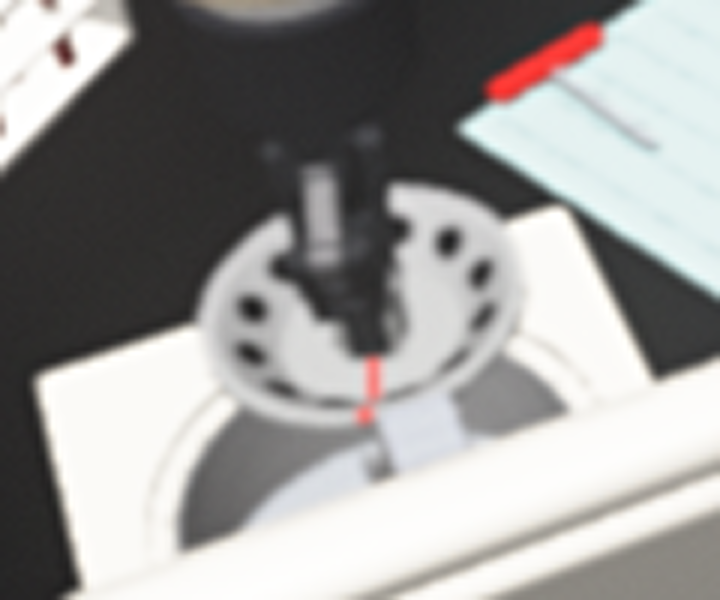

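View pics/g2.png

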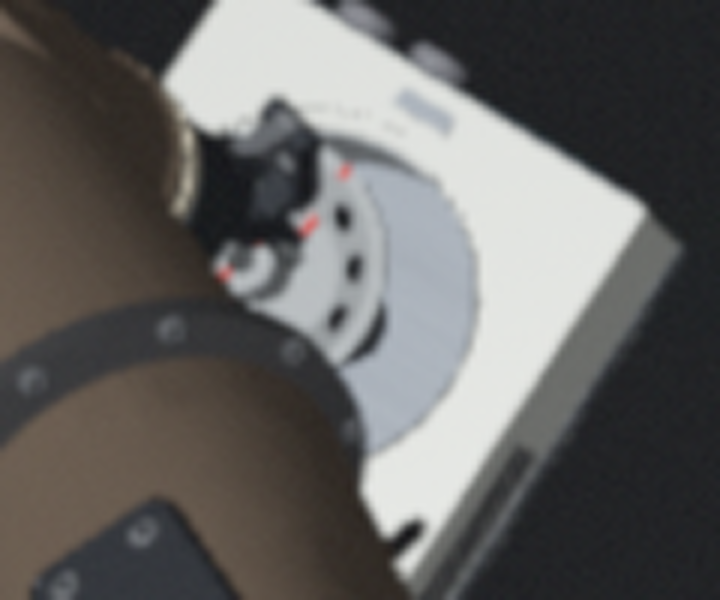

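```bash
cat > ov.py <<'E'
from p import *
def overlay(f,r0,r1,c0,c1,k,out,center,yaw,zu,rings=((.06,.030),(.014,.038),(.00625,.038)),line=True):
    s=np.load('pics/'+f+'.npz');im=cv2.resize(s['img'][r0:r1,c0:c1],None,fx=k,fy=k,interpolation=cv2.INTER_CUBIC)
    def pt(p,col,r=2):
        u,v=proj(s,p);cv2.circle(im,(int((u-c0+.5)*k),int((v-r0+.5)*k)),r,col,-1)
    for rad,h in rings:
        for t in np.linspace(0,2*np.pi,50):pt([center[0]+rad*np.cos(t),center[1]+rad*np.sin(t),zu+h],(0,255,0),1)
    if line:
        for a in(0,np.pi):
            y=np.radians(yaw)+a
            for rad,h in((.0565,.03),(.034,.012),(.014,.012)):pt([center[0]+rad*np.cos(y),center[1]+rad*np.sin(y),zu+h],(0,255,255),3)
    cv2.imwrite('pics/'+out+'.png',im[...,::-1])
E
python3 - <<'E'
from ov import *
overlay('top6',120,220,70,190,6,'g3',[.5209,.2649],-47.8,.1822)
overlay('side6',200,300,100,220,6,'g4',[.5209,.2649],-47.8,.1822)
E
```

```text
(no output)
```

View pics/g3.png

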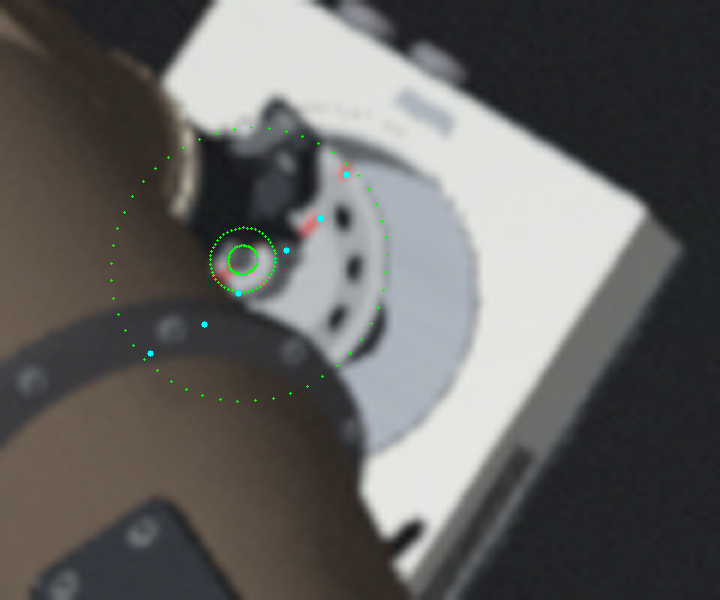

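View pics/g4.png

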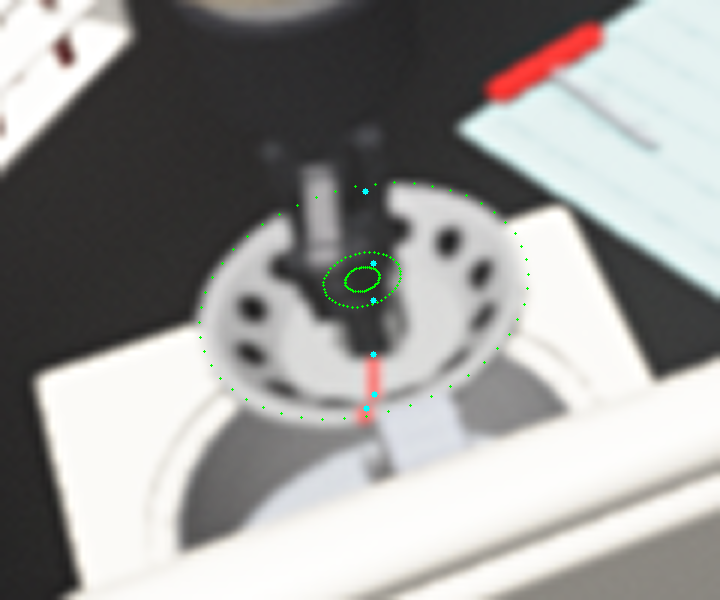

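move_arm(
  motion=[
    {"translation": [-0.1, 0, -0.05], "delta_rot": [-0.02, 0.03, 0.04], "hand": 0.8},
    {"translation": [-0.09, 0.05, -0.04], "delta_rot": [-0.02, 0.03, 0.04], "hand": 0.8},
    {"translation": [-0.07, 0.15, -0.04], "delta_rot": [-0.02, 0.02, 0.03], "hand": 0.8},
    {"translation": [-0.02, 0.15, -0.01], "delta_rot": [0, 0, 0], "hand": 0.8},
    {"translation": [0, 0.15, 0], "delta_rot": [0, 0, 0], "hand": 0.8},
    {"translation": [0, 0.1, 0], "delta_rot": [0, 0, 0], "hand": 0.8},
    {"translation": [0, 0, 0], "delta_rot": [0, 0, 0], "hand": 0.8},
    {"translation": [0, 0, 0], "delta_rot": [0, 0, 0], "hand": 0.8},
  ],
)

```text
time: 10.55
eef_pos: [0.5247, 0.2735, 0.18]
tool_rot: [-0.68, 1.801, -1.799]
ft_force: [0.1, -0.1, -3.4]
opening: 0.303
```

```bash
python3 - <<'E'
from ov import *
plan([.5247,.2732,.165],-48.7,2)
E
```

```text
t 10.55 pos [0.5247 0.2735 0.18  ] zyaw -48.56 tilt(y) [ 6.e-04  1.e-03 -1.e+00] open 0.303 F [ 0.1 -0.1 -3.4] j [-0.31  0.46 -0.37  1.7   0.19  1.02 -1.59]
[0.004, 0.25, 0.004] [0.002, 0.014, -0.007]
[0.004, 0.25, 0.004] [0.002, 0.014, -0.007]
```

move_arm(
  motion=[
    {"translation": [0, 0.2, 0], "delta_rot": [0, 0, 0], "hand": 0.8},
    {"translation": [0, 0.2, 0], "delta_rot": [0, 0, 0], "hand": 0.8},
    {"translation": [0, 0.2, 0], "delta_rot": [0, 0, 0], "hand": 0.8},
    {"translation": [0, 0.15, 0], "delta_rot": [0, 0, 0], "hand": 0.8},
    {"translation": [0, 0.15, 0], "delta_rot": [0, 0, 0], "hand": 0.8},
    {"translation": [0, 0.15, 0], "delta_rot": [0, 0, 0], "hand": 0.8},
    {"translation": [0, 0.15, 0], "delta_rot": [0, 0, 0], "hand": 0.8},
    {"translation": [0, 0.1, 0], "delta_rot": [0, 0, 0], "hand": 0.8},
  ],
)

```text
time: 11.55
eef_pos: [0.5249, 0.2736, 0.1384]
tool_rot: [-0.68, 1.801, -1.799]
ft_force: [0.0, -0.1, -3.5]
opening: 0.304
```

```bash
python3 - <<'E'
from ov import *
plan([.5247,.2732,.081],-48.7,5)
shot('top','top7');shot('side','side7')
crop('side7',200,300,100,220,6,'i1')
overlay('top7',120,220,70,190,6,'i2',[.5247,.2732],-48.7,env.read_state()['eef_pos'][2]-.0172)
E
```

```text
t 11.55 pos [0.5249 0.2736 0.1384] zyaw -48.56 tilt(y) [ 8.0e-04  1.2e-03 -1.0e+00] open 0.304 F [ 0.  -0.1 -3.5] j [-0.32  0.5  -0.36  1.74  0.21  0.93 -1.61]
[0.003, 0.382, 0.002] [0.001, 0.006, -0.003]
[0.003, 0.382, 0.001] [0.001, 0.006, -0.003]
[0.003, 0.382, 0.001] [0.001, 0.006, -0.003]
[0.003, 0.382, 0.001] [0.001, 0.006, -0.003]
[0.003, 0.382, 0.001] [0.001, 0.006, -0.003]
```

View pics/i1.png

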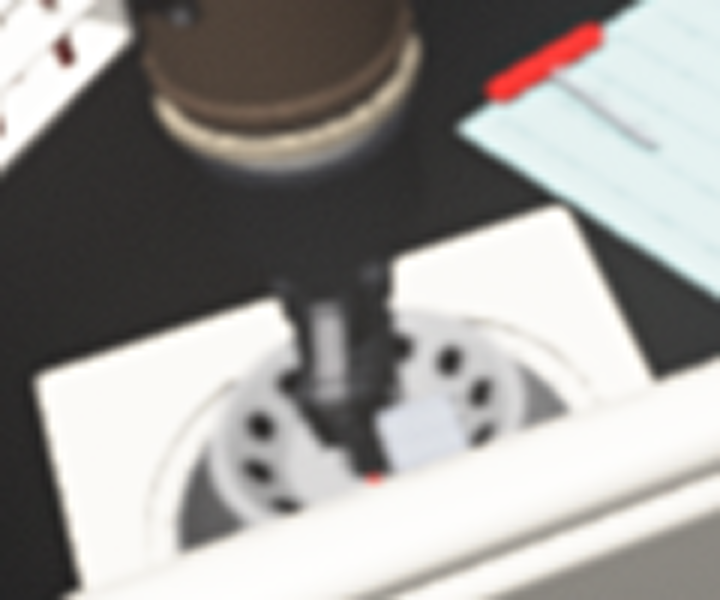

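View pics/i2.png

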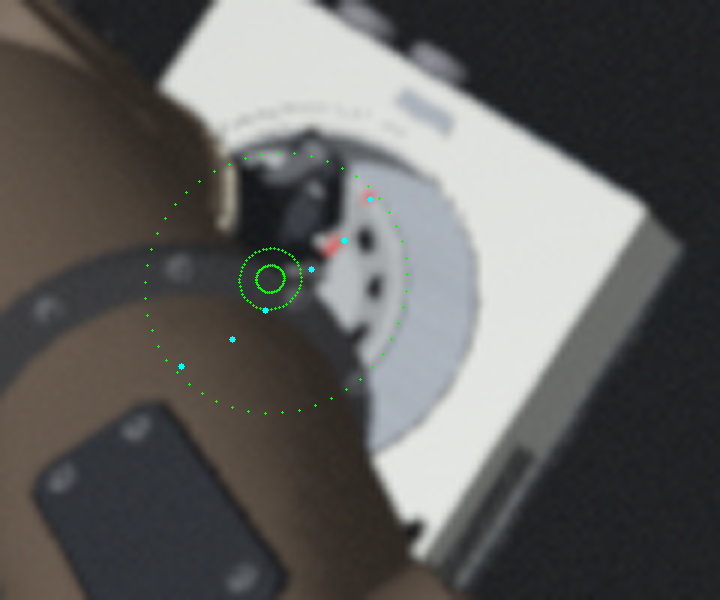

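move_arm(
  motion=[
    {"translation": [0, 0.22, 0], "delta_rot": [0, 0, 0], "hand": 0.8},
    {"translation": [0, 0.22, 0], "delta_rot": [0, 0, 0], "hand": 0.8},
    {"translation": [0, 0.22, 0], "delta_rot": [0, 0, 0], "hand": 0.8},
    {"translation": [0, 0.22, 0], "delta_rot": [0, 0, 0], "hand": 0.8},
    {"translation": [0, 0.22, 0], "delta_rot": [0, 0, 0], "hand": 0.8},
    {"translation": [0, 0.22, 0], "delta_rot": [0, 0, 0], "hand": 0.8},
    {"translation": [0, 0.2, 0], "delta_rot": [0, 0, 0], "hand": 0.8},
    {"translation": [0, 0.12, 0], "delta_rot": [0, 0, 0], "hand": 0.8},
  ],
)

```text
time: 12.65
eef_pos: [0.525, 0.2737, 0.0858]
tool_rot: [-0.68, 1.801, -1.799]
ft_force: [0.5, 0.3, -4.0]
opening: 0.303
```

move_arm(
  motion=[
    {"translation": [0, 0.05, 0], "delta_rot": [0, 0, 0], "hand": 0.8},
    {"translation": [0, 0.05, 0], "delta_rot": [0, 0, 0], "hand": 0.8},
    {"translation": [0, 0.05, 0], "delta_rot": [0, 0, 0], "hand": 0.8},
    {"translation": [0, 0.05, 0], "delta_rot": [0, 0, 0], "hand": 0.8},
    {"translation": [0, 0.03, 0], "delta_rot": [0, 0, 0], "hand": 0.8},
    {"translation": [0, 0.02, 0], "delta_rot": [0, 0, 0], "hand": 0.8},
    {"translation": [0, 0, 0], "delta_rot": [0, 0, 0], "hand": 0.8},
    {"translation": [0, 0, 0], "delta_rot": [0, 0, 0], "hand": 0.8},
  ],
)

```text
time: 13.65
eef_pos: [0.5253, 0.2739, 0.0781]
tool_rot: [-0.679, 1.801, -1.799]
ft_force: [-0.2, -0.6, -3.0]
opening: 0.303
```

move_arm(
  motion=[
    {"translation": [0, 0.03, 0], "delta_rot": [0, 0, 0], "hand": 0.8},
    {"translation": [0, 0.02, 0], "delta_rot": [0, 0, 0], "hand": 0.8},
    {"translation": [0, 0, 0], "delta_rot": [0, 0, 0], "hand": 0.8},
    {"translation": [0, 0, 0], "delta_rot": [0, 0, 0], "hand": 0.63},
    {"translation": [0, 0, 0], "delta_rot": [0, 0, 0], "hand": 0.63},
    {"translation": [0, 0, 0], "delta_rot": [0, 0, 0], "hand": 0.63},
    {"translation": [0, 0, 0], "delta_rot": [0, 0, 0], "hand": 0.63},
    {"translation": [0, 0, 0], "delta_rot": [0, 0, 0], "hand": 0.63},
  ],
)

```text
time: 14.65
eef_pos: [0.5264, 0.2748, 0.078]
tool_rot: [-0.676, 1.8, -1.797]
ft_force: [-0.8, -0.7, 0.1]
opening: 0.371
```

move_arm(
  motion=[
    {"translation": [0.03, -0.2, 0], "delta_rot": [0, 0, 0], "hand": 0.63},
    {"translation": [0, -0.4, 0], "delta_rot": [0, 0, 0], "hand": 0.63},
    {"translation": [0, -0.6, 0], "delta_rot": [0, 0, 0], "hand": 0.6},
    {"translation": [0, -0.8, 0], "delta_rot": [0, 0, 0], "hand": 0.5},
    {"translation": [0, -0.8, 0], "delta_rot": [0, 0, 0], "hand": 0.5},
    {"translation": [0, -0.8, 0], "delta_rot": [0, 0, 0], "hand": 0.5},
    {"translation": [0, -0.5, 0], "delta_rot": [0, 0, 0], "hand": 0.5},
    {"translation": [0.3, 0, 0.2], "delta_rot": [0, -0.3, 0], "hand": 0.5},
  ],
)

```text
time: 15.65
eef_pos: [0.5225, 0.2645, 0.2105]
tool_rot: [-0.693, 1.782, -1.777]
ft_force: [-0.5, -0.7, 0.6]
opening: 0.499
```

```bash
python3 - <<'E'
from ov import *
plan([.4928,-.0335,.17],-20,12)
E
```

```text
t 15.65 pos [0.5225 0.2645 0.2105] zyaw -46.95 tilt(y) [ 0.0072  0.0058 -1.    ] open 0.499 F [-0.5 -0.7  0.6] j [-0.29  0.42 -0.38  1.68  0.17  1.07 -1.54]
[0.626, 0.107, 0.549] [-0.003, -0.449, -0.008]
[0.647, 0.107, 0.524] [-0.003, -0.449, -0.008]
[0.667, 0.108, 0.498] [-0.003, -0.449, -0.008]
[0.686, 0.108, 0.471] [-0.003, -0.449, -0.008]
[0.704, 0.109, 0.444] [-0.003, -0.449, -0.008]
[0.721, 0.109, 0.416] [-0.003, -0.449, -0.008]
[0.736, 0.109, 0.388] [-0.003, -0.449, -0.008]
[0.751, 0.11, 0.359] [-0.003, -0.449, -0.008]
[0.764, 0.11, 0.329] [-0.003, -0.449, -0.008]
[0.777, 0.111, 0.299] [-0.003, -0.449, -0.008]
[0.788, 0.111, 0.268] [-0.003, -0.449, -0.008]
[0.797, 0.112, 0.237] [-0.003, -0.449, -0.008]
```

move_arm(
  motion=[
    {"translation": [0.62, 0, 0.55], "delta_rot": [0, -0.45, 0], "hand": 0.5},
    {"translation": [0.645, 0, 0.525], "delta_rot": [0, -0.45, 0], "hand": 0.5},
    {"translation": [0.665, 0, 0.5], "delta_rot": [0, -0.45, 0], "hand": 0.5},
    {"translation": [0.685, 0, 0.47], "delta_rot": [0, -0.45, 0], "hand": 0.5},
    {"translation": [0.705, 0.05, 0.445], "delta_rot": [0, -0.45, 0], "hand": 0.5},
    {"translation": [0.72, 0.1, 0.415], "delta_rot": [0, -0.45, 0], "hand": 0.5},
    {"translation": [0.735, 0.1, 0.39], "delta_rot": [0, -0.45, 0], "hand": 0.5},
    {"translation": [0.75, 0.1, 0.36], "delta_rot": [0, -0.45, 0], "hand": 0.5},
  ],
)

```text
time: 16.65
eef_pos: [0.5027, 0.0612, 0.2013]
tool_rot: [-0.924, 1.559, -1.558]
ft_force: [0.6, -0.5, 0.5]
opening: 0.502
```

```bash
python3 - <<'E'
from ov import *
plan([.4928,-.0335,.10],-20,5)
shot('top','top8');crop('top8',120,220,70,190,6,'k1')
overlay('top8',120,220,70,190,6,'k2',[.5247,.2732],-48.7,.06)
E
```

```text
t 16.65 pos [0.5027 0.0612 0.2013] zyaw -28.16 tilt(y) [ 0.0088  0.0064 -0.9999] open 0.502 F [ 0.6 -0.5  0.5] j [ 0.11  0.3  -0.41  1.88  0.14  0.98 -0.86]
[0.594, 0.671, 0.237] [-0.012, -0.326, -0.022]
[0.6, 0.672, 0.221] [-0.012, -0.326, -0.022]
[0.605, 0.673, 0.204] [-0.012, -0.326, -0.022]
[0.609, 0.674, 0.188] [-0.012, -0.326, -0.022]
[0.613, 0.674, 0.171] [-0.012, -0.326, -0.022]
```

View pics/k1.png

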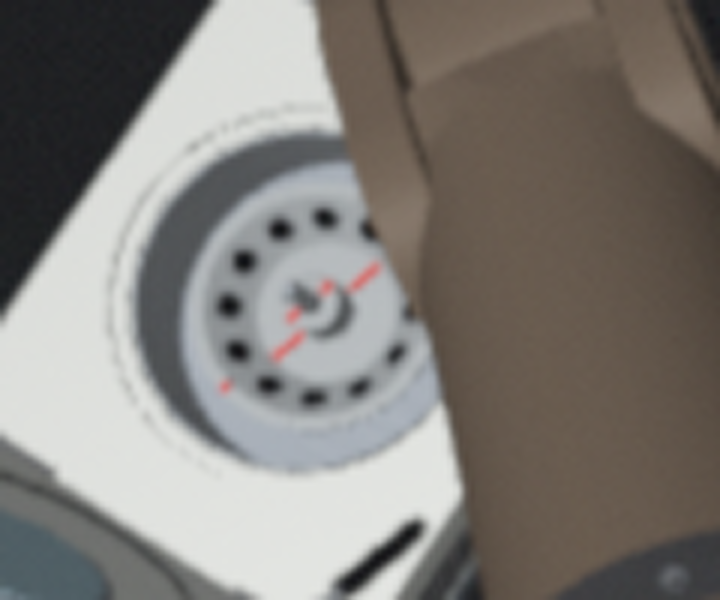

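View pics/k2.png

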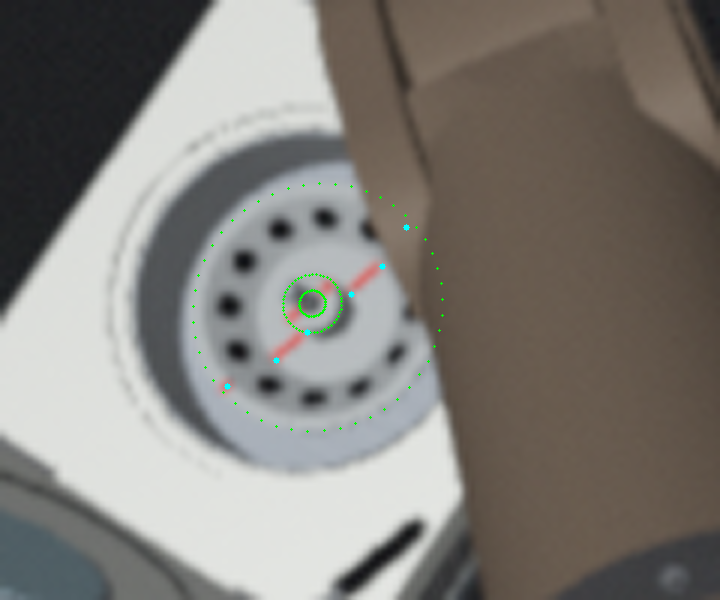

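move_arm(
  motion=[
    {"translation": [0.6, 0.4, 0.24], "delta_rot": [0, -0.33, 0], "hand": 0.5},
    {"translation": [0.6, 0.6, 0.22], "delta_rot": [-0.03, -0.33, -0.04], "hand": 0.5},
    {"translation": [0.6, 0.7, 0.205], "delta_rot": [-0.03, -0.33, -0.04], "hand": 0.5},
    {"translation": [0.6, 0.8, 0.19], "delta_rot": [-0.03, -0.33, -0.04], "hand": 0.5},
    {"translation": [0.5, 0.8, 0.15], "delta_rot": [-0.02, -0.33, -0.03], "hand": 0.5},
    {"translation": [0.1, 0.5, 0], "delta_rot": [0, 0, 0], "hand": 0.5},
    {"translation": [0, 0.1, 0], "delta_rot": [0, 0, 0], "hand": 0.5},
    {"translation": [0, 0, 0], "delta_rot": [0, 0, 0], "hand": 0.5},
  ],
)

```text
time: 17.7
eef_pos: [0.4929, -0.0392, 0.0832]
tool_rot: [-1.029, 1.46, -1.463]
ft_force: [-0.7, -0.3, 0.4]
opening: 0.5
```

```bash
python3 - <<'E'
from ov import *
plan([.4928,-.0335,.045],-20,3)
C=((.058,.014),(.014,.026),(.00625,.026))
overlay('top0',150,215,195,270,9,'l1',[.4928,-.0335],0,.003,C,False)
overlay('side0',205,260,210,280,9,'l2',[.4928,-.0335],0,.003,C,False)
E
```

```text
t 17.70 pos [ 0.4929 -0.0392  0.0832] zyaw -19.91 tilt(y) [-0.0031 -0.004  -1.    ] open 0.500 F [-0.7 -0.3  0.4] j [ 0.25  0.44 -0.37  2.03  0.24  0.72 -0.62]
[-0.062, 0.425, -0.022] [0.006, 0.006, 0.019]
[-0.061, 0.425, -0.023] [0.006, 0.006, 0.019]
[-0.06, 0.425, -0.023] [0.006, 0.006, 0.019]
```

View pics/l1.png

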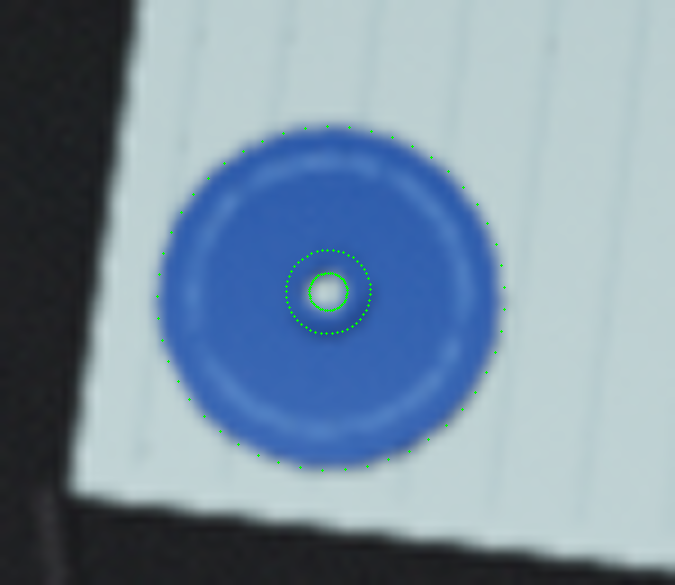

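View pics/l2.png

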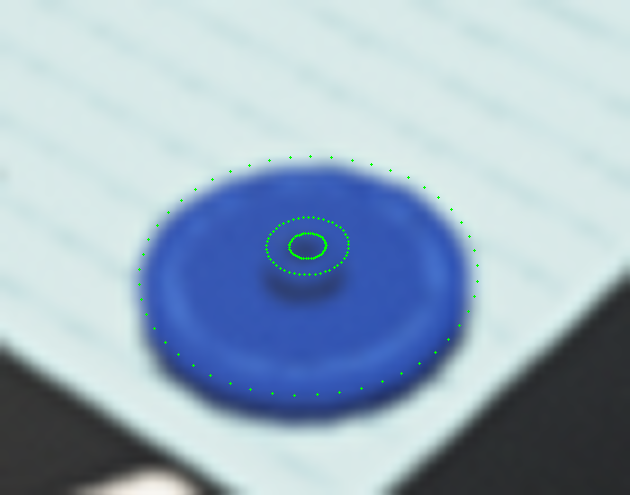

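move_arm(
  motion=[
    {"translation": [-0.1, 0.3, -0.02], "delta_rot": [0.01, 0, 0.02], "hand": 0.5},
    {"translation": [-0.08, 0.4, -0.02], "delta_rot": [0.01, 0, 0.02], "hand": 0.5},
    {"translation": [-0.02, 0.4, -0.02], "delta_rot": [0, 0, 0.02], "hand": 0.5},
    {"translation": [0, 0.4, 0], "delta_rot": [0, 0, 0], "hand": 0.5},
    {"translation": [0, 0.3, 0], "delta_rot": [0, 0, 0], "hand": 0.5},
    {"translation": [0, 0.1, 0], "delta_rot": [0, 0, 0], "hand": 0.5},
    {"translation": [0, 0, 0], "delta_rot": [0, 0, 0], "hand": 0.5},
    {"translation": [0, 0, 0], "delta_rot": [0, 0, 0], "hand": 0.5},
  ],
)

```text
time: 18.7
eef_pos: [0.4944, -0.0311, 0.0233]
tool_rot: [-1.022, 1.458, -1.459]
ft_force: [-0.1, 0.1, 0.6]
opening: 0.501
```

```bash
python3 - <<'E'
from ov import *
plan([.4928,-.0335,.0215],-20,2)
E
```

```text
t 18.70 pos [ 0.4944 -0.0311  0.0233] zyaw -19.82 tilt(y) [ 0.0025  0.001  -1.    ] open 0.501 F [-0.1  0.1  0.6] j [ 0.2   0.54 -0.32  2.07  0.3   0.57 -0.69]
[0.046, 0.03, -0.011] [-0.012, 0.018, -0.01]
[0.046, 0.03, -0.011] [-0.012, 0.018, -0.01]
```

move_arm(
  motion=[
    {"translation": [0.08, 0.05, -0.02], "delta_rot": [-0.01, 0, 0], "hand": 0.5},
    {"translation": [0.02, 0.03, 0], "delta_rot": [0, 0, 0], "hand": 0.5},
    {"translation": [0, 0, 0], "delta_rot": [0, 0, 0], "hand": 0.5},
    {"translation": [0, 0, 0], "delta_rot": [0, 0, 0], "hand": 0.8},
    {"translation": [0, 0, 0], "delta_rot": [0, 0, 0], "hand": 0.8},
    {"translation": [0, 0, 0], "delta_rot": [0, 0, 0], "hand": 0.8},
    {"translation": [0, 0, 0], "delta_rot": [0, 0, 0], "hand": 0.8},
    {"translation": [0, 0, 0], "delta_rot": [0, 0, 0], "hand": 0.8},
  ],
  grip_force=50,
)

```text
time: 19.7
eef_pos: [0.4933, -0.0342, 0.0218]
tool_rot: [-1.022, 1.458, -1.46]
ft_force: [-0.8, 0.6, 2.1]
opening: 0.293
```

```bash
python3 - <<'E'
from ov import *
plan([.4928,-.0335,.0215],-20,1)
shot('side','side9')
C=((.058,.014),(.014,.026),(.00625,.026))
overlay('side9',195,265,200,290,7,'l3',[.4928,-.0335],0,.003,C,False)
E
```

```text
t 19.70 pos [ 0.4933 -0.0342  0.0218] zyaw -19.84 tilt(y) [ 3.3e-03  9.0e-04 -1.0e+00] open 0.293 F [-0.8  0.6  2.1] j [ 0.2   0.54 -0.32  2.08  0.31  0.57 -0.68]
[-0.015, 0.009, -0.022] [-0.032, 0.031, -0.023]
```

View pics/l3.png

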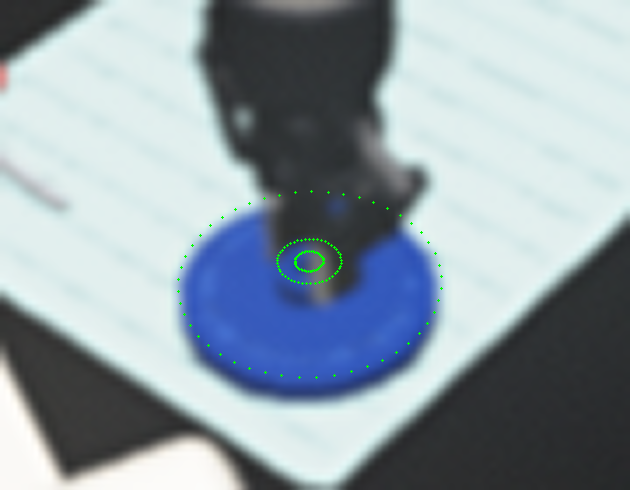

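move_arm(
  motion=[
    {"translation": [0, -0.3, 0], "delta_rot": [0, 0, 0], "hand": 0.8},
    {"translation": [0, -0.6, 0], "delta_rot": [0, 0, 0], "hand": 0.8},
    {"translation": [0, -0.9, 0], "delta_rot": [0, 0, 0], "hand": 0.8},
    {"translation": [0, -0.9, 0], "delta_rot": [0, 0, 0], "hand": 0.8},
    {"translation": [0, -0.9, 0], "delta_rot": [0, 0, 0], "hand": 0.8},
    {"translation": [0, -0.9, 0], "delta_rot": [0, 0, 0], "hand": 0.8},
    {"translation": [0, -0.9, 0], "delta_rot": [0, 0, 0], "hand": 0.8},
    {"translation": [-0.4, -0.6, -0.1], "delta_rot": [0, 0, 0], "hand": 0.8},
  ],
)

```text
time: 20.75
eef_pos: [0.4919, -0.0222, 0.2091]
tool_rot: [-1.024, 1.461, -1.459]
ft_force: [0.2, 0.2, -2.0]
opening: 0.291
```

```bash
python3 - <<'E'
from ov import *
plan([.5247,.2732,.205],-20,11)
E
```

```text
t 20.75 pos [ 0.4919 -0.0222  0.2091] zyaw -19.86 tilt(y) [ 1.0e-04  1.5e-03 -1.0e+00] open 0.291 F [ 0.2  0.2 -2. ] j [ 0.29  0.28 -0.43  1.89  0.14  1.   -0.55]
[-0.876, 0.014, -0.211] [0.0, 0.003, -0.001]
[-0.876, 0.014, -0.211] [0.0, 0.003, -0.001]
[-0.876, 0.014, -0.211] [0.0, 0.003, -0.001]
[-0.876, 0.014, -0.211] [0.0, 0.003, -0.001]
[-0.876, 0.013, -0.212] [0.0, 0.003, -0.001]
[-0.875, 0.013, -0.212] [0.0, 0.003, -0.001]
[-0.875, 0.013, -0.212] [0.0, 0.003, -0.001]
[-0.875, 0.013, -0.212] [0.0, 0.003, -0.001]
[-0.875, 0.013, -0.212] [0.0, 0.003, -0.001]
[-0.875, 0.013, -0.213] [0.0, 0.003, -0.001]
[-0.875, 0.013, -0.213] [0.0, 0.003, -0.001]
```

move_arm(
  motion=[
    {"translation": [-0.87, 0, -0.21], "delta_rot": [0, 0, 0], "hand": 0.8},
    {"translation": [-0.9, 0, -0.22], "delta_rot": [0, 0, 0], "hand": 0.8},
    {"translation": [-0.9, 0, -0.22], "delta_rot": [0, 0, 0], "hand": 0.8},
    {"translation": [-0.9, 0, -0.22], "delta_rot": [0, 0, 0], "hand": 0.8},
    {"translation": [-0.9, 0, -0.22], "delta_rot": [0, 0, 0], "hand": 0.8},
    {"translation": [-0.9, 0, -0.22], "delta_rot": [0, 0, 0], "hand": 0.8},
    {"translation": [-0.9, 0, -0.22], "delta_rot": [0, 0, 0], "hand": 0.8},
    {"translation": [-0.8, 0, -0.2], "delta_rot": [0, 0, 0], "hand": 0.8},
  ],
)

```text
time: 21.75
eef_pos: [0.515, 0.2001, 0.2152]
tool_rot: [-1.019, 1.459, -1.462]
ft_force: [-0.6, -0.1, -1.9]
opening: 0.295
```

```bash
python3 - <<'E'
from ov import *
plan([.5247,.2732,.205],-20,4)
E
```

```text
t 21.75 pos [0.515  0.2001 0.2152] zyaw -20.01 tilt(y) [ 0.0044  0.001  -1.    ] open 0.295 F [-0.6 -0.1 -1.9] j [-0.1   0.38 -0.49  1.75  0.2   1.06 -1.01]
[-0.6, 0.086, -0.133] [-0.011, -0.0, -0.007]
[-0.6, 0.085, -0.133] [-0.011, -0.0, -0.007]
[-0.6, 0.085, -0.133] [-0.011, -0.0, -0.007]
[-0.6, 0.085, -0.133] [-0.011, -0.0, -0.007]
```

move_arm(
  motion=[
    {"translation": [-0.65, 0.05, -0.14], "delta_rot": [-0.01, 0, -0.01], "hand": 0.8},
    {"translation": [-0.6, 0.1, -0.14], "delta_rot": [-0.01, 0, -0.01], "hand": 0.8},
    {"translation": [-0.55, 0.1, -0.13], "delta_rot": [-0.01, 0, 0], "hand": 0.8},
    {"translation": [-0.35, 0.1, -0.1], "delta_rot": [0, 0, 0], "hand": 0.8},
    {"translation": [-0.15, 0.1, -0.05], "delta_rot": [0, 0, 0], "hand": 0.8},
    {"translation": [0, 0.1, 0], "delta_rot": [0, 0, 0], "hand": 0.8},
    {"translation": [0, 0, 0], "delta_rot": [0, 0, 0], "hand": 0.8},
    {"translation": [0, 0, 0], "delta_rot": [0, 0, 0], "hand": 0.8},
  ],
)

```text
time: 22.75
eef_pos: [0.5229, 0.2736, 0.1975]
tool_rot: [-1.024, 1.461, -1.463]
ft_force: [-0.3, -0.5, -1.0]
opening: 0.292
```

```bash
python3 - <<'E'
from ov import *
plan([.5247,.2732,.165],-20,3)
shot('top','top10');shot('side','side10')
p=env.read_state()['eef_pos']
C=((.056,.014),(.014,.026),(.00625,.026))
overlay('top10',120,220,70,190,6,'m1',p,0,p[2]-.0188,C,False)
overlay('side10',200,300,100,220,6,'m2',p,0,p[2]-.0188,C,False)
E
```

```text
t 22.75 pos [0.5229 0.2736 0.1975] zyaw -20.01 tilt(y) [-0.     -0.0013 -1.    ] open 0.292 F [-0.3 -0.5 -1. ] j [-0.23  0.46 -0.49  1.67  0.24  1.07 -1.14]
[-0.003, 0.361, 0.02] [-0.002, -0.001, 0.005]
[-0.003, 0.361, 0.02] [-0.002, -0.001, 0.005]
[-0.003, 0.361, 0.02] [-0.002, -0.001, 0.005]
```

View pics/m1.png

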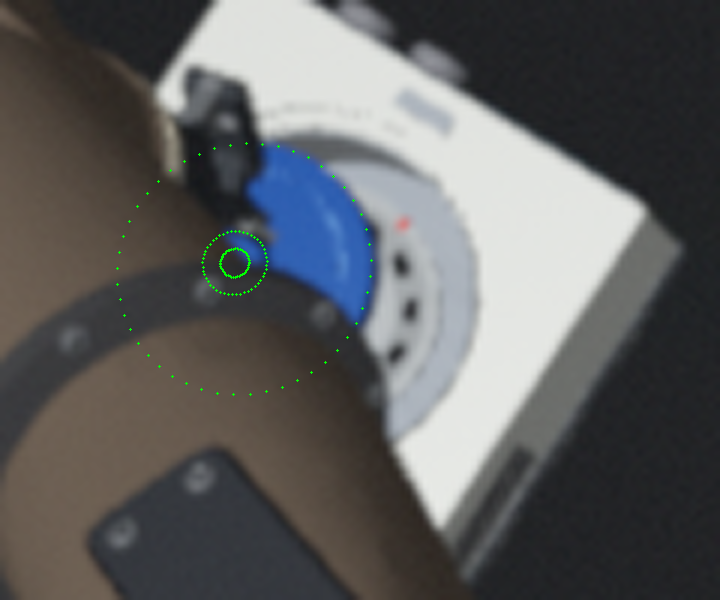

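View pics/m2.png

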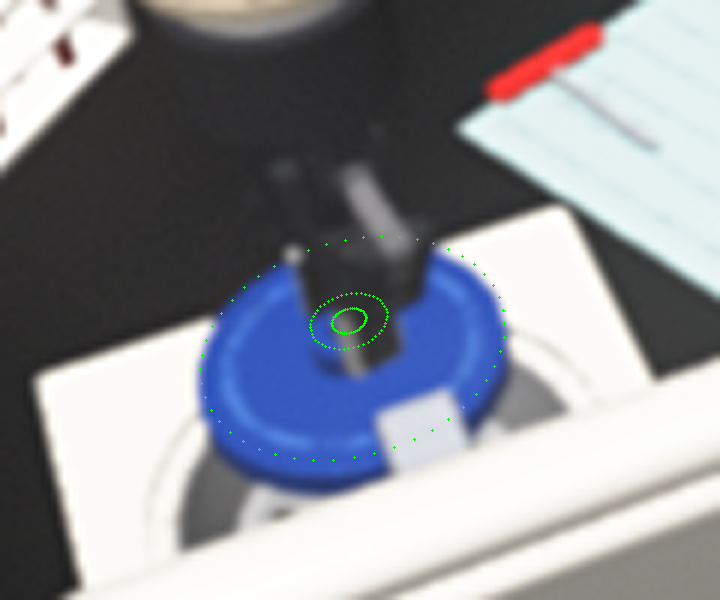

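move_arm(
  motion=[
    {"translation": [0, 0.15, 0.05], "delta_rot": [0, 0, 0], "hand": 0.8},
    {"translation": [0, 0.25, 0.02], "delta_rot": [0, 0, 0], "hand": 0.8},
    {"translation": [0, 0.25, 0], "delta_rot": [0, 0, 0], "hand": 0.8},
    {"translation": [0, 0.25, 0], "delta_rot": [0, 0, 0], "hand": 0.8},
    {"translation": [0, 0.25, 0], "delta_rot": [0, 0, 0], "hand": 0.8},
    {"translation": [0, 0.2, 0], "delta_rot": [0, 0, 0], "hand": 0.8},
    {"translation": [0, 0, 0], "delta_rot": [0, 0, 0], "hand": 0.8},
    {"translation": [0, 0, 0], "delta_rot": [0, 0, 0], "hand": 0.8},
  ],
)

```text
time: 23.85
eef_pos: [0.5249, 0.2724, 0.1537]
tool_rot: [-1.025, 1.461, -1.463]
ft_force: [0.2, -0.1, -0.3]
opening: 0.294
```

move_arm(
  motion=[
    {"translation": [0, 0.15, 0], "delta_rot": [0, 0, 0], "hand": 0.8},
    {"translation": [0, 0.15, 0], "delta_rot": [0, 0, 0], "hand": 0.8},
    {"translation": [0, 0.15, 0], "delta_rot": [0, 0, 0], "hand": 0.8},
    {"translation": [0, 0.15, 0], "delta_rot": [0, 0, 0], "hand": 0.8},
    {"translation": [0, 0.15, 0], "delta_rot": [0, 0, 0], "hand": 0.8},
    {"translation": [0, 0.15, 0], "delta_rot": [0, 0, 0], "hand": 0.8},
    {"translation": [0, 0.15, 0], "delta_rot": [0, 0, 0], "hand": 0.8},
    {"translation": [0, 0.1, 0], "delta_rot": [0, 0, 0], "hand": 0.8},
  ],
)

```text
time: 24.85
eef_pos: [0.5252, 0.2725, 0.1173]
tool_rot: [-1.024, 1.461, -1.463]
ft_force: [-0.3, -0.2, -0.1]
opening: 0.295
```

move_arm(
  motion=[
    {"translation": [0, 0.06, 0], "delta_rot": [0, 0, 0], "hand": 0.8},
    {"translation": [0, 0.06, 0], "delta_rot": [0, 0, 0], "hand": 0.8},
    {"translation": [0, 0.06, 0], "delta_rot": [0, 0, 0], "hand": 0.8},
    {"translation": [0, 0.04, 0], "delta_rot": [0, 0, 0], "hand": 0.8},
    {"translation": [0, 0.03, 0], "delta_rot": [0, 0, 0], "hand": 0.8},
    {"translation": [0, 0, 0], "delta_rot": [0, 0, 0], "hand": 0.8},
    {"translation": [0, 0, 0], "delta_rot": [0, 0, 0], "hand": 0.8},
    {"translation": [0, 0, 0], "delta_rot": [0, 0, 0], "hand": 0.8},
  ],
)

```text
time: 25.85
eef_pos: [0.5254, 0.2725, 0.1095]
tool_rot: [-1.023, 1.461, -1.463]
ft_force: [0.1, 0.2, -0.9]
opening: 0.301
```

move_arm(
  motion=[
    {"translation": [0, 0.02, 0], "delta_rot": [0, 0, 0], "hand": 0.8},
    {"translation": [0, 0.02, 0], "delta_rot": [0, 0, 0], "hand": 0.8},
    {"translation": [0, 0, 0], "delta_rot": [0, 0, 0], "hand": 0.8},
    {"translation": [0, 0, 0], "delta_rot": [0, 0, 0], "hand": 0.6},
    {"translation": [0, 0, 0], "delta_rot": [0, 0, 0], "hand": 0.55},
    {"translation": [0, 0, 0], "delta_rot": [0, 0, 0], "hand": 0.5},
    {"translation": [0, 0, 0], "delta_rot": [0, 0, 0], "hand": 0.5},
    {"translation": [0, -0.1, 0], "delta_rot": [0, 0, 0], "hand": 0.5},
  ],
)

```text
time: 26.85
eef_pos: [0.5255, 0.2727, 0.1117]
tool_rot: [-1.023, 1.461, -1.463]
ft_force: [-0.4, -1.0, 0.2]
opening: 0.502
```

move_arm(
  motion=[
    {"translation": [0, -0.3, 0], "delta_rot": [0, 0, 0], "hand": 0.5},
    {"translation": [0, -0.5, 0], "delta_rot": [0, 0, 0], "hand": 0.5},
    {"translation": [0, -0.8, 0], "delta_rot": [0, 0, 0], "hand": 0.5},
    {"translation": [0, -0.9, 0], "delta_rot": [0, 0, 0], "hand": 0.5},
    {"translation": [0, -0.8, 0], "delta_rot": [0, 0, 0], "hand": 0.5},
    {"translation": [0.5, 0, 0.3], "delta_rot": [0, 0, 0], "hand": 0.45},
    {"translation": [0.9, 0, 0.5], "delta_rot": [0, 0, 0], "hand": 0.45},
    {"translation": [0.9, 0, 0.5], "delta_rot": [0, 0, 0], "hand": 0.45},
  ],
)

```text
time: 27.85
eef_pos: [0.5387, 0.1944, 0.2198]
tool_rot: [-1.02, 1.456, -1.458]
ft_force: [-0.2, -0.1, -0.9]
opening: 0.55
```

```bash
python3 - <<'E'
from ov import *
plan([.6245,-.172,.15],-20,14)
N=((.015,.026),(.015,.0))
overlay('top0',120,158,255,300,14,'n1',[.6245,-.172],0,.003,N,False)
overlay('side0',180,215,212,256,14,'n2',[.6245,-.172],0,.003,N,False)
E
```

```text
t 27.85 pos [0.5387 0.1944 0.2198] zyaw -19.77 tilt(y) [ 0.0051  0.0024 -1.    ] open 0.550 F [-0.2 -0.1 -0.9] j [-0.08  0.41 -0.49  1.69  0.21  1.09 -0.98]
[0.752, 0.165, 0.487] [-0.003, 0.003, -0.003]
[0.752, 0.165, 0.487] [-0.003, 0.003, -0.003]
[0.752, 0.165, 0.487] [-0.003, 0.003, -0.003]
[0.752, 0.165, 0.487] [-0.003, 0.003, -0.003]
[0.752, 0.165, 0.488] [-0.003, 0.003, -0.003]
[0.751, 0.165, 0.488] [-0.003, 0.003, -0.003]
[0.751, 0.166, 0.488] [-0.003, 0.003, -0.003]
[0.751, 0.166, 0.488] [-0.003, 0.003, -0.003]
[0.751, 0.166, 0.489] [-0.003, 0.003, -0.003]
[0.751, 0.166, 0.489] [-0.003, 0.003, -0.003]
[0.751, 0.166, 0.489] [-0.003, 0.003, -0.003]
[0.75, 0.166, 0.49] [-0.003, 0.003, -0.003]
[0.75, 0.166, 0.49] [-0.003, 0.003, -0.003]
[0.75, 0.166, 0.49] [-0.003, 0.003, -0.003]
```

View pics/n1.png

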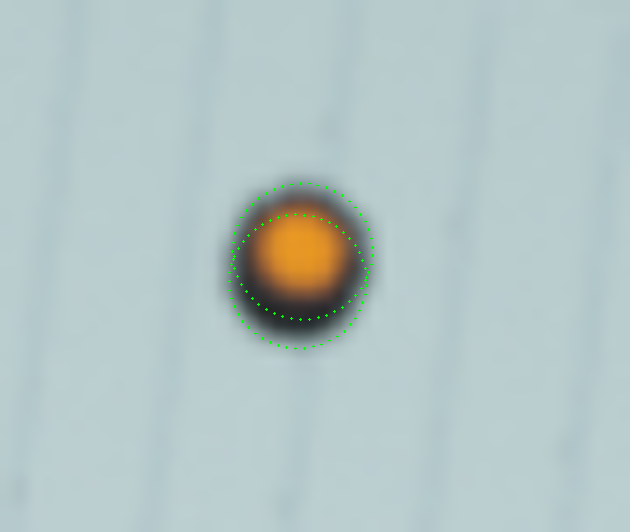

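View pics/n2.png

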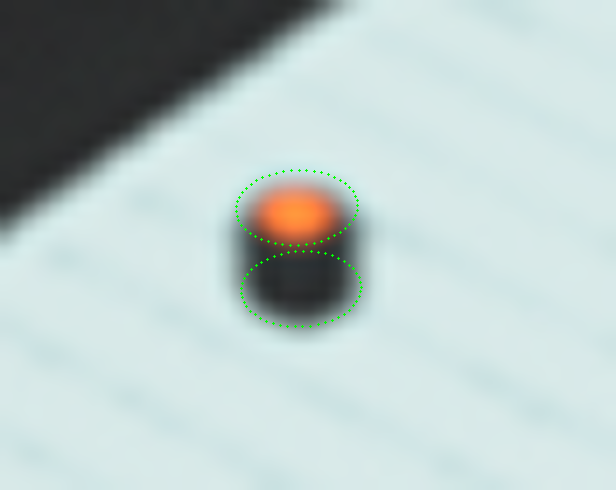

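move_arm(
  motion=[
    {"translation": [0.8, 0, 0.52], "delta_rot": [0, 0, 0], "hand": 0.4},
    {"translation": [0.85, 0, 0.55], "delta_rot": [0, 0, 0], "hand": 0.4},
    {"translation": [0.85, 0, 0.55], "delta_rot": [0, 0, 0], "hand": 0.4},
    {"translation": [0.85, 0.1, 0.55], "delta_rot": [0, 0, 0], "hand": 0.4},
    {"translation": [0.85, 0.2, 0.55], "delta_rot": [0, 0, 0], "hand": 0.4},
    {"translation": [0.85, 0.2, 0.55], "delta_rot": [0, 0, 0], "hand": 0.4},
    {"translation": [0.85, 0.3, 0.55], "delta_rot": [0, 0, 0], "hand": 0.4},
    {"translation": [0.85, 0.3, 0.55], "delta_rot": [0, 0, 0], "hand": 0.4},
  ],
)

```text
time: 28.85
eef_pos: [0.5911, -0.0594, 0.1846]
tool_rot: [-1.022, 1.461, -1.466]
ft_force: [0.6, -0.6, -0.3]
opening: 0.598
```

```bash
python3 - <<'E'
from ov import *
plan([.6243,-.172,.09],-20,5)
shot('top','top11')
C=((.058,.014),(.014,.026),(.0065,.026))
crop('top11',120,220,70,190,6,'o2')
overlay('top11',120,220,70,190,6,'o1',[.5247,.2732],0,.09,C,False)
E
```

```text
t 28.85 pos [ 0.5911 -0.0594  0.1846] zyaw -20.17 tilt(y) [ 0.0017 -0.0026 -1.    ] open 0.598 F [ 0.6 -0.6 -0.3] j [ 0.3   0.46 -0.41  1.69  0.21  1.04 -0.53]
[0.627, 0.633, 0.465] [-0.006, -0.007, 0.004]
[0.628, 0.632, 0.465] [-0.006, -0.007, 0.004]
[0.628, 0.632, 0.465] [-0.006, -0.007, 0.004]
[0.629, 0.631, 0.465] [-0.006, -0.007, 0.004]
[0.629, 0.631, 0.465] [-0.006, -0.007, 0.004]
```

View pics/o1.png

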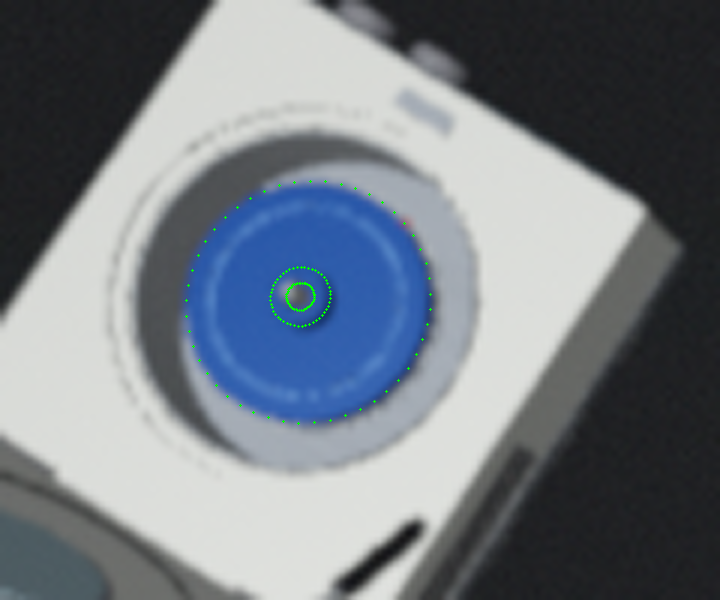

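View pics/o2.png

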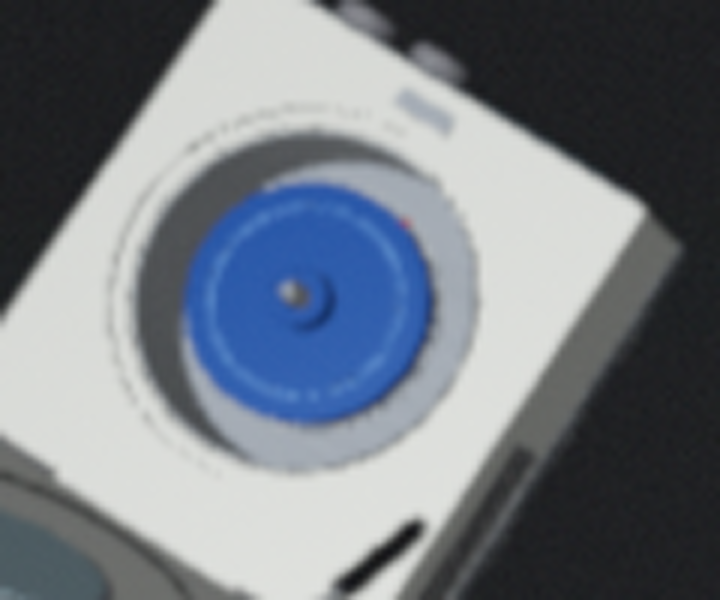

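The cover sits flat: the predicted home outline matches the image (centre about (308,300) in the crop), with the shaft tip visible at (290,290). Next, the nut.

move_arm(
  motion=[
    {"translation": [0.63, 0.3, 0.465], "delta_rot": [0, 0, 0], "hand": 0.4},
    {"translation": [0.63, 0.5, 0.465], "delta_rot": [0, 0, 0], "hand": 0.4},
    {"translation": [0.63, 0.6, 0.465], "delta_rot": [0, 0, 0], "hand": 0.4},
    {"translation": [0.63, 0.6, 0.465], "delta_rot": [0, 0, 0], "hand": 0.4},
    {"translation": [0.4, 0.6, 0.3], "delta_rot": [0, 0, 0], "hand": 0.4},
    {"translation": [0.1, 0.5, 0.1], "delta_rot": [0, 0, 0], "hand": 0.4},
    {"translation": [0, 0.1, 0], "delta_rot": [0, 0, 0], "hand": 0.4},
    {"translation": [0, 0, 0], "delta_rot": [0, 0, 0], "hand": 0.4},
  ],
)

```text
time: 29.9
eef_pos: [0.6216, -0.1818, 0.0792]
tool_rot: [-1.024, 1.469, -1.471]
ft_force: [0.1, 0.4, -0.4]
opening: 0.606
```

```bash
python3 - <<'E'
from ov import *
plan([.6243,-.172,.0115],-20,6)
E
```

```text
t 29.90 pos [ 0.6216 -0.1818  0.0792] zyaw -20.58 tilt(y) [-0.0044 -0.0043 -1.    ] open 0.606 F [ 0.1  0.4 -0.4] j [ 0.43  0.65 -0.35  1.64  0.27  0.9  -0.39]
[-0.058, 0.376, -0.004] [0.005, -0.019, 0.011]
[-0.058, 0.376, -0.004] [0.005, -0.019, 0.011]
[-0.058, 0.376, -0.004] [0.005, -0.019, 0.011]
[-0.057, 0.376, -0.004] [0.005, -0.019, 0.011]
[-0.057, 0.376, -0.004] [0.005, -0.019, 0.011]
[-0.057, 0.376, -0.004] [0.005, -0.019, 0.011]
```

move_arm(
  motion=[
    {"translation": [-0.15, 0.1, 0], "delta_rot": [0.02, -0.05, 0.03], "hand": 0.4},
    {"translation": [-0.13, 0.2, 0], "delta_rot": [0.01, -0.05, 0.03], "hand": 0.4},
    {"translation": [-0.05, 0.3, 0], "delta_rot": [0, 0, 0], "hand": 0.4},
    {"translation": [0, 0.2, 0], "delta_rot": [0, 0, 0], "hand": 0.4},
    {"translation": [0, 0, 0], "delta_rot": [0, 0, 0], "hand": 0.4},
    {"translation": [0, 0, 0], "delta_rot": [0, 0, 0], "hand": 0.4},
    {"translation": [0, 0, 0], "delta_rot": [0, 0, 0], "hand": 0.4},
    {"translation": [0, 0, 0], "delta_rot": [0, 0, 0], "hand": 0.4},
  ],
)

```text
time: 30.9
eef_pos: [0.6265, -0.17, 0.0556]
tool_rot: [-1.022, 1.458, -1.461]
ft_force: [-0.1, 0.7, 1.1]
opening: 0.603
```

```bash
python3 - <<'E'
from ov import *
plan([.6243,-.172,.0115],-20,5)
E
```

```text
t 30.90 pos [ 0.6265 -0.17    0.0556] zyaw -19.90 tilt(y) [ 0.0032 -0.     -1.    ] open 0.603 F [-0.1  0.7  1.1] j [ 0.41  0.68 -0.35  1.66  0.29  0.85 -0.4 ]
[0.018, 0.294, -0.01] [-0.007, 0.004, -0.002]
[0.018, 0.294, -0.01] [-0.007, 0.004, -0.002]
[0.018, 0.294, -0.01] [-0.007, 0.004, -0.002]
[0.018, 0.294, -0.01] [-0.007, 0.004, -0.002]
[0.018, 0.294, -0.009] [-0.007, 0.004, -0.002]
```

move_arm(
  motion=[
    {"translation": [0.06, 0.25, -0.03], "delta_rot": [-0.02, 0, 0], "hand": 0.4},
    {"translation": [0.03, 0.35, -0.02], "delta_rot": [-0.01, 0, 0], "hand": 0.4},
    {"translation": [0, 0.35, 0], "delta_rot": [0, 0, 0], "hand": 0.4},
    {"translation": [0, 0.3, 0], "delta_rot": [0, 0, 0], "hand": 0.4},
    {"translation": [0, 0.15, 0], "delta_rot": [0, 0, 0], "hand": 0.4},
    {"translation": [0, 0, 0], "delta_rot": [0, 0, 0], "hand": 0.4},
    {"translation": [0, 0, 0], "delta_rot": [0, 0, 0], "hand": 0.4},
    {"translation": [0, 0, 0], "delta_rot": [0, 0, 0], "hand": 0.4},
  ],
)

```text
time: 31.9
eef_pos: [0.6239, -0.1722, 0.0102]
tool_rot: [-1.024, 1.461, -1.459]
ft_force: [-0.1, -0.6, 0.3]
opening: 0.602
```

```bash
python3 - <<'E'
from ov import *
plan([.6243,-.172,.0115],-20,2)
shot('side','side12')
crop('side12',160,225,195,275,8,'q1')
E
```

```text
t 31.90 pos [ 0.6239 -0.1722  0.0102] zyaw -19.91 tilt(y) [ 0.      0.0011 -1.    ] open 0.602 F [-0.1 -0.6  0.3] j [ 0.4   0.73 -0.33  1.69  0.31  0.77 -0.42]
[-0.005, -0.021, 0.005] [0.002, 0.009, -0.006]
[-0.005, -0.021, 0.005] [0.002, 0.009, -0.006]
```

View pics/q1.png

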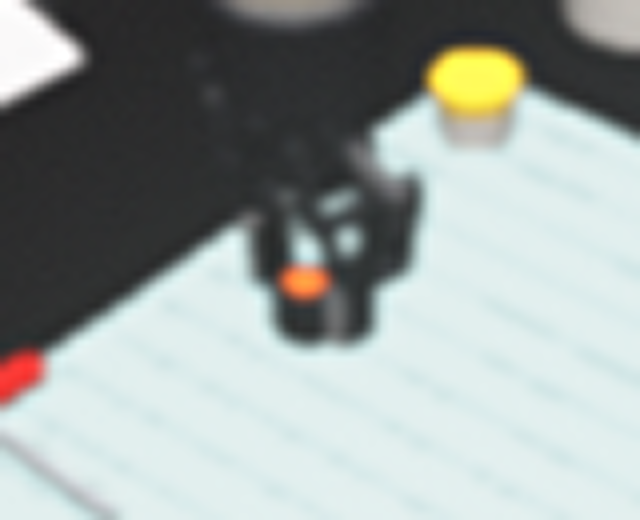

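Nut is between the fingers (orange dot at crop (305,282)). Close and lift.

move_arm(
  motion=[
    {"translation": [0, -0.03, 0], "delta_rot": [0, 0, 0], "hand": 0.8},
    {"translation": [0, 0, 0], "delta_rot": [0, 0, 0], "hand": 0.8},
    {"translation": [0, 0, 0], "delta_rot": [0, 0, 0], "hand": 0.8},
    {"translation": [0, 0, 0], "delta_rot": [0, 0, 0], "hand": 0.8},
    {"translation": [0, 0, 0], "delta_rot": [0, 0, 0], "hand": 0.8},
    {"translation": [0, 0, 0], "delta_rot": [0, 0, 0], "hand": 0.8},
    {"translation": [0, 0, 0], "delta_rot": [0, 0, 0], "hand": 0.8},
    {"translation": [0, 0, 0], "delta_rot": [0, 0, 0], "hand": 0.8},
  ],
  grip_force=40,
)

```text
time: 32.95
eef_pos: [0.6243, -0.1723, 0.0119]
tool_rot: [-1.023, 1.46, -1.46]
ft_force: [-0.4, 0.1, -0.3]
opening: 0.331
```

move_arm(
  motion=[
    {"translation": [0, -0.4, 0], "delta_rot": [0, 0, 0], "hand": 0.8},
    {"translation": [0, -0.8, 0], "delta_rot": [0, 0, 0], "hand": 0.8},
    {"translation": [0, -0.9, 0], "delta_rot": [0, 0, 0], "hand": 0.8},
    {"translation": [0, -0.9, 0], "delta_rot": [0, 0, 0], "hand": 0.8},
    {"translation": [0, -0.9, 0], "delta_rot": [0, 0, 0], "hand": 0.8},
    {"translation": [-0.3, -0.9, -0.2], "delta_rot": [0, 0, 0], "hand": 0.8},
    {"translation": [-0.6, -0.9, -0.35], "delta_rot": [0, 0, 0], "hand": 0.8},
    {"translation": [-0.7, -0.5, -0.42], "delta_rot": [0, 0, 0], "hand": 0.8},
  ],
)

```text
time: 33.95
eef_pos: [0.6118, -0.118, 0.2073]
tool_rot: [-1.022, 1.463, -1.463]
ft_force: [0.1, 1.4, -0.6]
opening: 0.33
```

```bash
python3 - <<'E'
from ov import *
plan([.5247,.2732,.205],-20,14)
E
```

```text
t 33.95 pos [ 0.6118 -0.118   0.2073] zyaw -20.11 tilt(y) [ 6.e-04  2.e-04 -1.e+00] open 0.330 F [ 0.1  1.4 -0.6] j [ 0.38  0.49 -0.4   1.58  0.2   1.11 -0.42]
[-0.803, 0.006, -0.515] [-0.0, -0.002, -0.0]
[-0.803, 0.006, -0.515] [-0.0, -0.002, -0.0]
[-0.803, 0.006, -0.515] [-0.0, -0.002, -0.0]
[-0.804, 0.006, -0.515] [-0.0, -0.002, -0.0]
[-0.804, 0.006, -0.515] [-0.0, -0.002, -0.0]
[-0.804, 0.006, -0.515] [-0.0, -0.002, -0.0]
[-0.804, 0.006, -0.514] [-0.0, -0.002, -0.0]
[-0.804, 0.006, -0.514] [-0.0, -0.002, -0.0]
[-0.804, 0.006, -0.514] [-0.0, -0.002, -0.0]
[-0.804, 0.006, -0.514] [-0.0, -0.002, -0.0]
[-0.804, 0.006, -0.514] [-0.0, -0.002, -0.0]
[-0.804, 0.006, -0.514] [-0.0, -0.002, -0.0]
[-0.804, 0.006, -0.514] [-0.0, -0.002, -0.0]
[-0.804, 0.006, -0.514] [-0.0, -0.002, -0.0]
```

move_arm(
  motion=[
    {"translation": [-0.85, 0, -0.545], "delta_rot": [0, 0, 0], "hand": 0.8},
    {"translation": [-0.9, 0, -0.575], "delta_rot": [0, 0, 0], "hand": 0.8},
    {"translation": [-0.9, 0, -0.575], "delta_rot": [0, 0, 0], "hand": 0.8},
    {"translation": [-0.9, 0, -0.575], "delta_rot": [0, 0, 0], "hand": 0.8},
    {"translation": [-0.9, 0, -0.575], "delta_rot": [0, 0, 0], "hand": 0.8},
    {"translation": [-0.9, 0, -0.575], "delta_rot": [0, 0, 0], "hand": 0.8},
    {"translation": [-0.9, 0, -0.575], "delta_rot": [0, 0, 0], "hand": 0.8},
    {"translation": [-0.9, 0, -0.575], "delta_rot": [0, 0, 0], "hand": 0.8},
  ],
)

```text
time: 34.95
eef_pos: [0.5503, 0.1439, 0.2097]
tool_rot: [-1.024, 1.459, -1.461]
ft_force: [0.1, -0.8, -0.9]
opening: 0.332
```

```bash
python3 - <<'E'
from ov import *
plan([.5247,.2732,.205],-20,6)
E
```

```text
t 34.95 pos [0.5503 0.1439 0.2097] zyaw -19.89 tilt(y) [ 9.e-04 -2.e-04 -1.e+00] open 0.332 F [ 0.1 -0.8 -0.9] j [-0.    0.41 -0.47  1.71  0.21  1.07 -0.89]
[-0.627, 0.026, -0.378] [-0.002, 0.004, -0.0]
[-0.627, 0.026, -0.378] [-0.002, 0.004, -0.0]
[-0.627, 0.026, -0.378] [-0.002, 0.004, -0.0]
[-0.626, 0.026, -0.379] [-0.002, 0.004, -0.0]
[-0.626, 0.026, -0.379] [-0.002, 0.004, -0.0]
[-0.626, 0.026, -0.379] [-0.002, 0.004, -0.0]
```

move_arm(
  motion=[
    {"translation": [-0.7, 0, -0.42], "delta_rot": [0, 0, 0], "hand": 0.8},
    {"translation": [-0.7, 0, -0.42], "delta_rot": [0, 0, 0], "hand": 0.8},
    {"translation": [-0.65, 0, -0.4], "delta_rot": [0, 0, 0], "hand": 0.8},
    {"translation": [-0.6, 0, -0.37], "delta_rot": [0, 0, 0], "hand": 0.8},
    {"translation": [-0.5, 0.05, -0.3], "delta_rot": [0, 0, 0], "hand": 0.8},
    {"translation": [-0.25, 0.1, -0.15], "delta_rot": [0, 0, 0], "hand": 0.8},
    {"translation": [0, 0.1, 0], "delta_rot": [0, 0, 0], "hand": 0.8},
    {"translation": [0, 0, 0], "delta_rot": [0, 0, 0], "hand": 0.8},
  ],
)

```text
time: 35.95
eef_pos: [0.5194, 0.2699, 0.2014]
tool_rot: [-1.032, 1.455, -1.455]
ft_force: [0.3, 0.2, 0.1]
opening: 0.333
```

```bash
python3 - <<'E'
from ov import *
plan([.5247,.2732,.165],-20,4)
shot('top','top13');shot('side','side13')
p=env.read_state()['eef_pos']
N=((.015,.026),(.015,.0))
overlay('top13',140,210,80,170,7,'r1',p,0,p[2]-.0089,N,False)
overlay('side13',210,290,120,210,7,'r2',p,0,p[2]-.0089,N,False)
E
```

```text
t 35.95 pos [0.5194 0.2699 0.2014] zyaw -19.41 tilt(y) [-0.0025 -0.0014 -1.    ] open 0.333 F [0.3 0.2 0.1] j [-0.22  0.45 -0.5   1.68  0.24  1.08 -1.13]
[-0.041, 0.303, 0.033] [0.005, 0.03, 0.006]
[-0.041, 0.303, 0.033] [0.005, 0.03, 0.006]
[-0.041, 0.303, 0.033] [0.005, 0.03, 0.006]
[-0.041, 0.303, 0.033] [0.005, 0.03, 0.006]
```

View pics/r1.png

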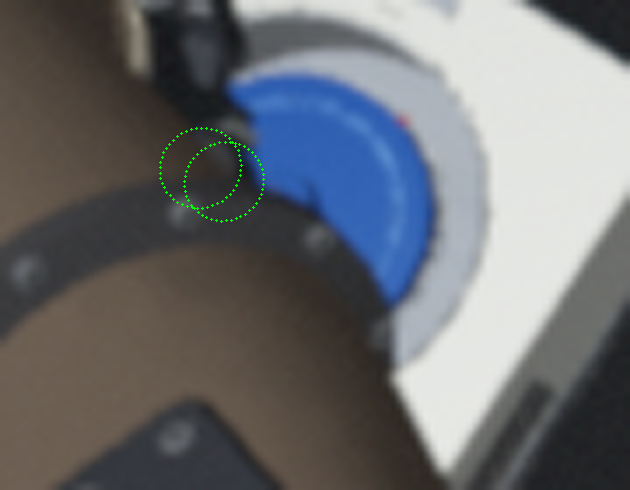

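View pics/r2.png

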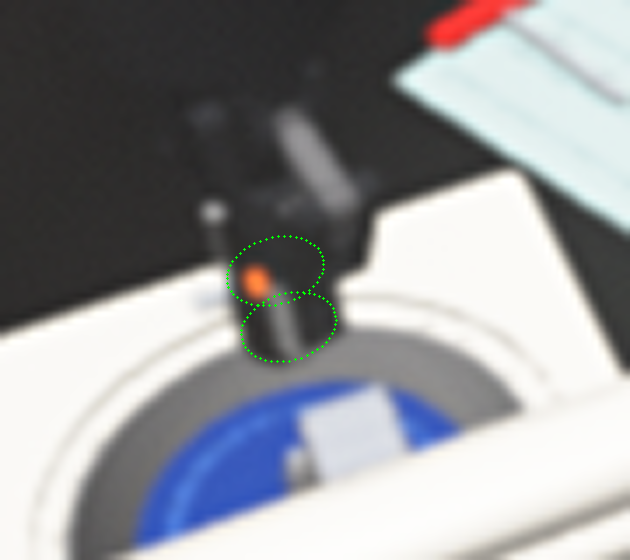

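move_arm(
  motion=[
    {"translation": [-0.08, 0.1, 0.06], "delta_rot": [0.01, 0.05, 0.01], "hand": 0.8},
    {"translation": [-0.06, 0.2, 0.05], "delta_rot": [0.01, 0.04, 0.01], "hand": 0.8},
    {"translation": [-0.02, 0.25, 0.02], "delta_rot": [0, 0.03, 0], "hand": 0.8},
    {"translation": [0, 0.25, 0], "delta_rot": [0, 0, 0], "hand": 0.8},
    {"translation": [0, 0.25, 0], "delta_rot": [0, 0, 0], "hand": 0.8},
    {"translation": [0, 0.15, 0], "delta_rot": [0, 0, 0], "hand": 0.8},
    {"translation": [0, 0, 0], "delta_rot": [0, 0, 0], "hand": 0.8},
    {"translation": [0, 0, 0], "delta_rot": [0, 0, 0], "hand": 0.8},
  ],
)

```text
time: 37.05
eef_pos: [0.5257, 0.272, 0.1627]
tool_rot: [-1.022, 1.464, -1.464]
ft_force: [-1.0, -0.2, -0.3]
opening: 0.329
```

```bash
python3 - <<'E'
from ov import *
plan([.5247,.2732,.150],-20,2)
E
```

```text
t 37.05 pos [0.5257 0.272  0.1627] zyaw -20.19 tilt(y) [-2.e-04 -6.e-04 -1.e+00] open 0.329 F [-1.  -0.2 -0.3] j [-0.23  0.5  -0.48  1.71  0.26  1.   -1.16]
[-0.014, 0.211, -0.022] [0.0, -0.019, 0.004]
[-0.014, 0.211, -0.022] [0.0, -0.019, 0.004]
```

Within 1.6 mm of the axis, inside the taper's capture range, so I'll trim it and lower slowly.

move_arm(
  motion=[
    {"translation": [-0.03, 0.1, -0.04], "delta_rot": [0, 0, 0], "hand": 0.8},
    {"translation": [0, 0.15, 0], "delta_rot": [0, 0, 0], "hand": 0.8},
    {"translation": [0, 0.15, 0], "delta_rot": [0, 0, 0], "hand": 0.8},
    {"translation": [0, 0.15, 0], "delta_rot": [0, 0, 0], "hand": 0.8},
    {"translation": [0, 0.15, 0], "delta_rot": [0, 0, 0], "hand": 0.8},
    {"translation": [0, 0.12, 0], "delta_rot": [0, 0, 0], "hand": 0.8},
    {"translation": [0, 0.1, 0], "delta_rot": [0, 0, 0], "hand": 0.8},
    {"translation": [0, 0.05, 0], "delta_rot": [0, 0, 0], "hand": 0.8},
  ],
)

```text
time: 38.05
eef_pos: [0.525, 0.2735, 0.1319]
tool_rot: [-1.021, 1.463, -1.464]
ft_force: [0.0, -0.3, -0.4]
opening: 0.335
```

move_arm(
  motion=[
    {"translation": [0, 0.06, 0], "delta_rot": [0, 0, 0], "hand": 0.8},
    {"translation": [0, 0.05, 0], "delta_rot": [0, 0, 0], "hand": 0.8},
    {"translation": [0, 0.05, 0], "delta_rot": [0, 0, 0], "hand": 0.8},
    {"translation": [0, 0.03, 0], "delta_rot": [0, 0, 0], "hand": 0.8},
    {"translation": [0, 0.02, 0], "delta_rot": [0, 0, 0], "hand": 0.8},
    {"translation": [0, 0.02, 0], "delta_rot": [0, 0, 0], "hand": 0.8},
    {"translation": [0, 0, 0], "delta_rot": [0, 0, 0], "hand": 0.8},
    {"translation": [0, 0, 0], "delta_rot": [0, 0, 0], "hand": 0.8},
  ],
)

```text
time: 39.05
eef_pos: [0.5252, 0.2736, 0.1249]
tool_rot: [-1.02, 1.463, -1.464]
ft_force: [0.5, -0.3, -0.4]
opening: 0.336
```

move_arm(
  motion=[
    {"translation": [0, 0.02, 0], "delta_rot": [0, 0, 0], "hand": 0.8},
    {"translation": [0, 0.01, 0], "delta_rot": [0, 0, 0], "hand": 0.8},
    {"translation": [0, 0, 0], "delta_rot": [0, 0, 0], "hand": 0.6},
    {"translation": [0, 0, 0], "delta_rot": [0, 0, 0], "hand": 0.5},
    {"translation": [0, 0, 0], "delta_rot": [0, 0, 0], "hand": 0.4},
    {"translation": [0, 0, 0], "delta_rot": [0, 0, 0], "hand": 0.4},
    {"translation": [0, 0, 0], "delta_rot": [0, 0, 0], "hand": 0.4},
    {"translation": [0, 0, 0], "delta_rot": [0, 0, 0], "hand": 0.4},
  ],
)

```text
time: 40.05
eef_pos: [0.5254, 0.2738, 0.1245]
tool_rot: [-1.02, 1.463, -1.464]
ft_force: [-0.5, -0.6, 0.0]
opening: 0.602
```

move_arm(
  motion=[
    {"translation": [0, -0.2, 0], "delta_rot": [0, 0, 0], "hand": 0.4},
    {"translation": [0, -0.4, 0], "delta_rot": [0, 0, 0], "hand": 0.4},
    {"translation": [0, -0.7, 0], "delta_rot": [0, 0, 0], "hand": 0.4},
    {"translation": [0, -0.8, 0], "delta_rot": [0, 0, 0], "hand": 0.4},
    {"translation": [0, -0.8, 0], "delta_rot": [0, 0, 0], "hand": 0.4},
    {"translation": [0.5, -0.3, 0.1], "delta_rot": [0, 0, 0], "hand": 0.4},
    {"translation": [0.9, 0, 0.1], "delta_rot": [0, 0, 0], "hand": 0.4},
    {"translation": [0.9, 0, 0.1], "delta_rot": [0, 0, 0], "hand": 0.4},
  ],
)

```text
time: 41.05
eef_pos: [0.5093, 0.2046, 0.2274]
tool_rot: [-1.019, 1.46, -1.461]
ft_force: [0.3, -0.2, -0.2]
opening: 0.598
```

move_arm(
  motion=[
    {"translation": [0.9, 0, 0.1], "delta_rot": [0, 0, 0], "hand": 0.4},
    {"translation": [0.9, 0, 0.1], "delta_rot": [0, 0, 0], "hand": 0.4},
    {"translation": [0.9, 0, 0.1], "delta_rot": [0, 0, 0], "hand": 0.4},
    {"translation": [0.9, 0, 0.1], "delta_rot": [0, 0, 0], "hand": 0.4},
    {"translation": [0.6, 0, 0.1], "delta_rot": [0, 0, 0], "hand": 0.4},
    {"translation": [0.3, 0, 0], "delta_rot": [0, 0, 0], "hand": 0.4},
    {"translation": [0, 0, 0], "delta_rot": [0, 0, 0], "hand": 0.4},
    {"translation": [0, 0, 0], "delta_rot": [0, 0, 0], "hand": 0.4},
  ],
)

```text
time: 42.05
eef_pos: [0.4716, 0.0591, 0.2264]
tool_rot: [-1.019, 1.465, -1.471]
ft_force: [-0.6, -0.6, -0.7]
opening: 0.601
```

```bash
python3 - <<'E'
from ov import *
shot('top','top14');shot('side','side14')
overlay('top14',130,210,80,170,7,'s1',[.5247,.2732],0,.116,((.015,.026),(.015,0),(.056,-.012)),False)
crop('side14',200,300,100,220,6,'s2')
E
```

```text
(no output)
```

View pics/s1.png

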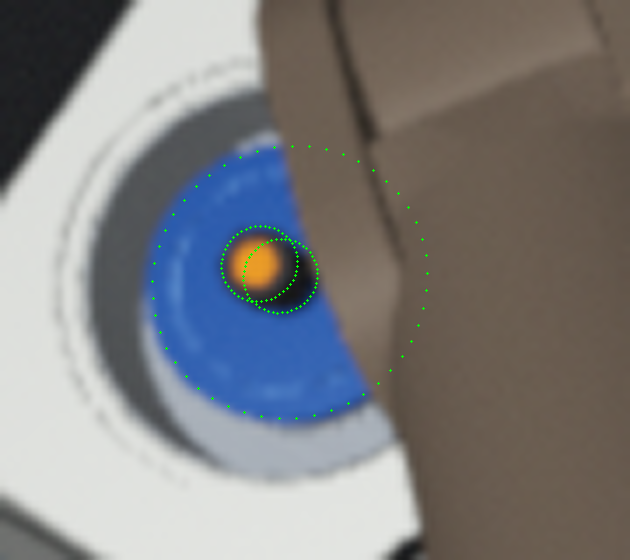

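View pics/s2.png

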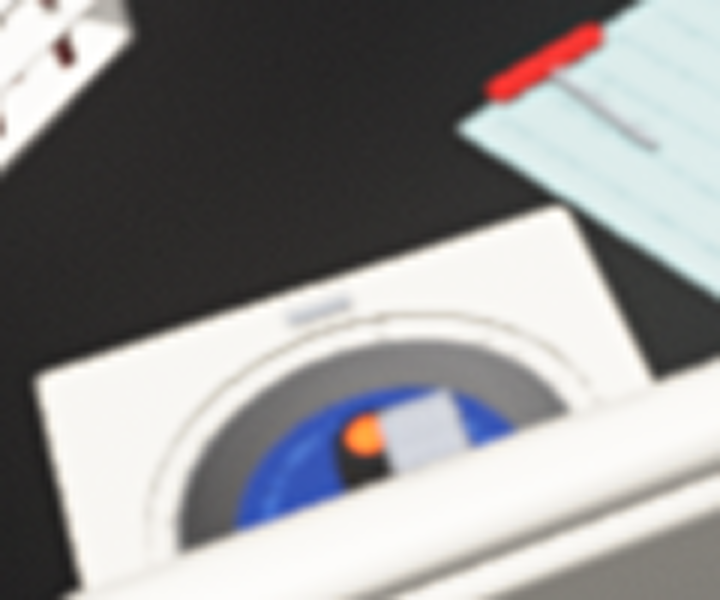

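View pics/top14.png

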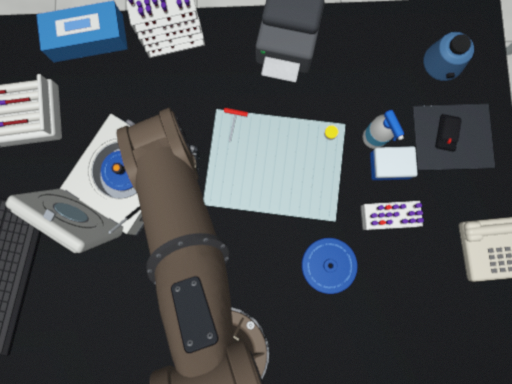

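```bash
python3 -c "
from h import *
st=env.read_state();print(st['time'],np.abs(st['qvel']).max(),st['ft_force']);print(env.job_done())"
```

```text
42.15 0.004437055780851263 [0.34232232 0.78682671 0.27724234]
the job is handed in; nothing more can be done
None
```

I put the rotor on the spindle with its index line along the cross pin, then the 116 mm cover from the mat, then the nut. Each part was lowered slowly and let go, and I handed the job in at 42 s of the 72 s allowed.

**Rotor:** Its underside came to rest at about 0.061 m, against about 0.065 m if it had stayed up on the pin. In the top view it matched the predicted home outline and red marks to under a pixel (about 3 mm each).

**Cover and nut:** Both matched their predicted home outlines to about half a pixel. The gripper heights at release also agreed with the home heights to within about 1 mm.

**Contact and clearance:** The forces I read at the end of each move stayed below about 5 N, which is roughly the rotor's weight. The arm ended clear of everything and nearly still (joint speeds under 0.005 rad/s).

**Bystanders:** All but the marker were at their starting places in the last top picture, judged by eye. The marker was hidden behind the arm there. It was not in the arm's path, but I did not check its final place.

No check failed. The interface gave no verdict at hand-in.

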